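Poke a stuck wooden horse out of the carving jig

TASK

The plain wooden horse sits tight and flush in the recess of the sloping blue carving jig: take the push-out tool with the red handle from the green mat, reach under the jig from its open side and poke the horse up through the access hole until it stands well proud of the plate, then stand the tool back upright on its mat. After that lift the horse out and lay it flat in the wooden tray beside the red one. Do not drop the horse or the tool, and leave the red horse and the other things on the bench where they are.

Things in the scene. Friction and masses are not known exactly. Their poses are not given: they have to be found in the camera images.
- jig_plate: Blue sloping plate of the fixed carving jig. Origin: on the access hole's axis in the plane of the top face, 130 mm above the bench. z = normal of the top face, leaning 30 degrees from vertical, back towards the robot; x = up the slope (away from the robot); y = across, to the open side (robot's left). 33 mm thick, spans x -45 to 45, y -60 to 42 mm.
- open_edge (a point): Top of the plate's open edge (y = 42 mm). The plate is carried only by two posts under its other edge (y -44 to -60 mm) on a base board 12 mm thick; all the space between the rest of the plate and the board is empty and open from this side.
- recess_floor (a point): On the hole axis, 25 mm below the top face: floor of the horse-shaped recess; the floor is 8 mm thick. A brass spring pad in its upper wall presses on the horse's back with about 3 N, so the horse stays at the height it is poked to (up to 20 mm); moving it along the plate's z takes some 3 to 8 N.
- hole_below (a point): Centre of the lower mouth of the round 18 mm access hole, in the plate's underside, 33 mm below the top face. The hole runs along the plate's z.
- horse: Plain wooden horse, 24 mm thick (z), 58 mm feet to head (x), 48 mm chest to rump (y; faces -y), 45 g. Origin: middle of the trunk. Trunk x -11 to 11, y -24 to 24 mm, flat chest and rump; legs to x -29; head at y -24 to -7, to x 29 mm. At the start: axes as jig_plate's, on the hole axis, origin 13 mm and upper face 1 mm below the plate's top face.
- poker: Push-out tool, 260 g, standing free. Origin: under the handle's axis, on the foot's underside; z up the handle. Red handle 16 by 16 mm (sides along x, y), z 8 to 150 mm. Steel foot 8 mm thick, x -20 to 20, y -85 to 22 mm. Upright 10 mm round pin at y -70 mm, tip at z 36 mm.
- poker_grip (a point): On the handle's axis, 125 mm above the foot's underside: a good place to hold. With the tool's axes parallel to jig_plate's and the pin on the hole axis, the handle passes 20 mm outside the open edge; raised along the plate's z until the foot meets the plate, the pin lifts the horse 20 mm.
- poker_tip (a point): Top end of the tool's pin.
- poker_foot (a point): Centre of the underside of the tool's foot.
- mat: Green mat of the push-out tool, fixed, 150 by 150 mm, 3 mm thick; origin at the centre of its underside on the bench. It lies left or right of the jig, the tray on the other side.
- tray: Open plywood tray, fixed, 200 mm (its x) by 150 mm (its y), walls 20 mm high and 6 mm thick, inner floor 6 mm above the bench. Origin at the centre of its underside. The red horse lies in its half at +x; the half at -x is empty.
- red_horse: Finished red horse lying flat in the tray, same shape, size and frame as the plain one. To be left alone.
- raw_horse_a: Bystander: plain standing horse 87 mm high, beyond the jig; origin under it.
- raw_horse_b: Bystander: plain standing horse 58 mm high, near the robot; origin under it.
- red_paint: Bystander: paint jar with red cap, 56 mm across, 65 mm high, beyond the jig; origin under it.
- yellow_paint: Bystander: paint jar with yellow cap, 56 mm across, 65 mm high; origin under it.
- sanding_block: Bystander: cork block 70 by 45 by 28 mm near the robot; origin under it.
- brush: Bystander: flat paint brush, 170 mm long, lying beyond the jig to the right; origin under it.
- screwdriver: Bystander: screwdriver with red handle, 160 mm long, lying near the robot to the left; origin under it.
Not all that is in view belongs to the job. Of the things shaped like the tray, the plywood one is meant.

How it is judged:
By the outcome, as a careful person would: the job done as asked, in the order asked, and still so for the second after the job is handed in, with the robot touching nothing.
It also fails if it takes over 72 s, if anything falls off the work surface, if the arm or the gripper's body presses on something with over 40 N, if the wrist force passes 120 N, or if a joint passes its speed limit or range.

ROBOT

A 6-joint arm with a two-finger parallel gripper is mounted at the origin on the work surface. World frame = base frame: x ahead of the robot, y to its left, z up, the work surface at z = 0. Lengths are in mm, angles in rad, forces in N, time in s.
With the tool pointing down it reaches from about 275 to 750 mm from the base axis. Payload 10.2 kg.
Tool frame: the origin (TCP) lies between the finger pads; the fingertips stand 11 mm ahead of it and the grasp point (between the pads) lies 8 mm behind it (robot.tip_reach is the z of the fingertips in the tool frame, in mm); z points along the fingers, y is the line along which they close (so a half turn about z gives the same grasp; the last joint's range is limited). The gripper opens to 88 mm and grips with 3 to 60 N. Pads are 18 mm wide; open, the fingers measure 123 mm over their backs; the gripper's body (75 mm by 187 mm) begins 45 mm behind the grasp point.
Start: joints at [-1.561, 0.313, 1.498, -0, 1.331, -0.223], TCP at [121.105, -510.847, 229.12] pointing down, gripper open.
Joint ranges: [-2.94, 2.94], [-0.97, 2.17], [0.19, 2.56], [-1.23, 4.37], [0.02, 3.11], [-2.88, 2.88]. Speed limits (rad/s): [2.39, 2.39, 3.01, 3.14, 3.14, 3.14].

INTERFACE

Orientations are given as a rotation vector (axis times angle).
In Python, from cell import robot gives the robot as it stands.
- The arm moves only by the tool step_arm, never from a script. Its argument "series" is a list of rows, each a list of 3 entries, a list of its own where there are three numbers: the gripper's target within -1 to 1 (shut at 1, half-way at 0, fully open at -1), then the shift along the tool's x, y, z normalised to -1 to 1, where 1 is 0.04 m, then the turn, a rotation vector about the tool's x, y, z normalised to -1 to 1, where 1 is 0.08 rad. In form: [[gripper, [dx, dy, dz], [ax, ay, az]], ...]. A call has 1 to 5 rows; each row shifts and turns the commanded pose from where the row before left it, along the tool's axes as they then stand; what a row does not reach is not made up. A row lasts 1/10 s, in which the tool goes at most 50 mm and 8.59 degrees, less where a joint would pass 70% of its speed; a pose out of reach is approached as far as the arm can. A call with a number of a shift or a turn outside -1 to 1 is refused whole. A call with a gripper value outside its range is refused whole. The fingers move at their own pace and stop on an object; "newtons" is the grip in N (left out, the last holds). Time passes only in rows, so rows that do not move let the fingers close. It gives the time, the measured TCP pose, the force, the opening and the grip force at its end, in the units of the state.
- robot.get_obs(): the state, without advancing time (a new reading comes with each control period).
- robot.get_image(name): name is "scene" or "side" or "wrist"; returns a dict with "color" (480x640x3 uint8, red, green, blue), "fovy" (degrees; the focal length in pixels is half the picture's height over the tangent of half this angle, whatever the lens; pixels are square), "cx", "cy" (the principal point, pixels), "origin" and "attitude" of the camera in the world; the wrist camera has in their place "T_tool_cam" (4x4, takes a point from camera to tool coordinates, whose origin is the TCP and whose axes are the flange's). Camera axes: x right, y down, z forward; pixel columns grow to the right and rows downward; lengths in mm; the calibration is good to about 2 mm. A picture is of the moment at which its call begins: read the wrist's pose just before it. There is no depth.
- robot.job_done(): hands the job in; it is judged then, once.
Trained networks look in a picture, given as the dict that the camera call returned (one of the last four; its "shot" number tells which), for a name from the list of things; names that differ only in an ending like _2 or _b are one class to them, and where a whole thing is asked for, a point or a joint stands for the part that bears it (a point fixed in the world has none). Each returns a list of dicts, best first, with "p" (0 to 1); they miss things now and then, are a little off and sometimes report something else, mostly with a low value. They report only what shows in the picture. A call takes as long as a camera call. They do not tell look-alikes from the thing itself.
- robot.find_in(query, picture): "centre" ([column, row] in pixels, amid what is visible of it).
- robot.cut_out(query, picture): "region" (480x640 bool, what is visible of it) and "centre" ([column, row] in pixels, amid what is visible of it).
- robot.pinpoint(query, picture): "centre" ([column, row] in pixels: a listed point, or the origin of a listed thing).
The state is a dict: "time_s": time; "joint_pos": joint angles; "joint_vel": joint speeds; "effort": joint torques, N m; "tool_pos": TCP position; "tcp_rot": TCP orientation; "ft_force": force on the tool from outside, world axes, zero at the start; "torque": the same for the moment, N m; "finger_gap": opening from 0.0 (shut) to 1.0 (fully open); "grip_force": force on a finger pad.
Only numpy, scipy, OpenCV 4.12 (cv2) and the standard library are available. Lean on these libraries where they do the work, as an engineer would, in place of code of your own. Each camera call takes 0.05 s, during which the arm holds its last target. There are 200 camera calls.

## Working session

There is one attempt and no reset: what is moved stays moved. The work goes in short steps, Python scripts to look and compute and a tool call to move; the robot and the scene stay as the last step left them, time stands still between calls to the robot, and variables do not carry over. Pictures are saved under pics/ and viewed, at most 10 in all, crops included, and the job is handed in when it is done.

Besides the shell and the picture viewer there is one more tool, called after ">>>" by a JSON object that holds its "api" and its "payload", one argument or row to a line. step_arm: Moves the arm, as the interface text tells. Its arguments: {"type":"object","properties":{"series":{"type":"array"},"newtons":{"type":"number"}},"required":["series"]}

```bash
mkdir -p pics; ls; cat > h.py <<'E'
import numpy as np, cv2
from scipy.spatial.transform import Rotation as R
from cell import robot
def K(p):
    f=240/np.tan(np.radians(p['fovy'])/2); return f,p['cx'],p['cy']
def cam(p,obs=None):
    if 'T_tool_cam' in p:
        T=np.eye(4);T[:3,:3]=R.from_rotvec(obs['tcp_rot']).as_matrix();T[:3,3]=obs['tool_pos']
        T=T@np.array(p['T_tool_cam']);return T[:3,:3],T[:3,3]
    A=np.array(p['attitude'],float)
    A=A if A.shape==(3,3) else R.from_rotvec(A).as_matrix()
    return A,np.array(p['origin'],float)
def ray(p,c,obs=None):
    f,cx,cy=K(p);A,o=cam(p,obs);d=A@np.array([(c[0]-cx)/f,(c[1]-cy)/f,1]);return o,d/np.linalg.norm(d)
def atz(p,c,z,obs=None):
    o,d=ray(p,c,obs);return o+d*(z-o[2])/d[2]
def proj(p,X,obs=None):
    f,cx,cy=K(p);A,o=cam(p,obs);q=A.T@(np.array(X,float)-o);return np.array([cx+f*q[0]/q[2],cy+f*q[1]/q[2]])
def tri(rs):
    M=np.zeros((3,3));b=np.zeros(3)
    for o,d in rs:
        P=np.eye(3)-np.outer(d,d);M+=P;b+=P@o
    x=np.linalg.solve(M,b);return x,[round(float(np.linalg.norm((np.eye(3)-np.outer(d,d))@(x-o))),1) for o,d in rs]
def save(p,n):cv2.imwrite('pics/'+n+'.png',p['color'][:,:,::-1])
E
python3 - <<'E'
from h import *
np.set_printoptions(precision=1,suppress=True)
ps={n:robot.get_image(n) for n in('scene','side')}
for n,p in ps.items():
    save(p,n);print(n,p['fovy'],p['origin'],np.array(p['attitude']).tolist())
im=np.vstack([ps['scene']['color'],ps['side']['color']])
for q in['open_edge','hole_below','recess_floor','jig_plate','horse','poker','poker_grip','poker_tip','poker_foot','mat','tray','red_horse']:
    r={n:robot.pinpoint(q,p) for n,p in ps.items()}
    print(q,{n:[(np.round(k['centre']).tolist(),round(k['p'],2)) for k in v[:3]] for n,v in r.items()})
    if all(r.values()): print('   ',*tri([ray(ps[n],r[n][0]['centre']) for n in ps]))
print(robot.get_obs())
E
```

```text
pics
scene 47.513283263017335 [1628.8  282.7  957. ] [-1.470060281693784, -1.8805015443868638, 0.9505149805585263]
side 47.145836577247216 [-49.7 680.6 966.3] [-0.8374460594794081, 2.5619279688991794, -1.0402042066998431]
open_edge {'scene': [([312.0, 230.0], 0.81)], 'side': [([298.0, 224.0], 0.97)]}
    [525.1  21.1 130.2] [0.6, 0.6]
hole_below {'scene': [([298.0, 240.0], 0.61), ([199.0, 244.0], 0.54)], 'side': [([297.0, 221.0], 0.65), ([213.0, 306.0], 0.37)]}
    [549.2  -7.3 107. ] [4.0, 4.0]
recess_floor {'scene': [([295.0, 245.0], 0.81), ([425.0, 228.0], 0.51)], 'side': [([389.0, 198.0], 0.6), ([300.0, 216.0], 0.59)]}
    [ 434.9 -107.1   73.4] [86.9, 86.9]
jig_plate {'scene': [([296.0, 230.0], 0.61)], 'side': [([307.0, 212.0], 0.84)]}
    [532.1 -19.4 128.8] [0.3, 0.3]
horse {'scene': [([320.0, 331.0], 0.49), ([393.0, 267.0], 0.41), ([296.0, 236.0], 0.37)], 'side': [([302.0, 215.0], 0.82), ([381.0, 176.0], 0.45), ([330.0, 343.0], 0.35)]}
    [643.3  -4.8 -22.6] [104.2, 104.2]
poker {'scene': [], 'side': [([218.0, 346.0], 0.58)]}
poker_grip {'scene': [([425.0, 245.0], 0.86)], 's
[... 453 characters left out ...]
.0, 243.0], 0.64), ([233.0, 186.0], 0.64)], 'side': [([389.0, 192.0], 0.94), ([501.0, 235.0], 0.68), ([330.0, 341.0], 0.16)]}
    [ 505.1 -353.3  -23. ] [8.1, 8.1]
red_horse {'scene': [([186.0, 250.0], 0.68)], 'side': [([381.0, 177.0], 0.85), ([187.0, 258.0], 0.4)]}
    [ 537.2 -342.4    8.3] [4.5, 4.5]
{'time_s': 1.3, 'joint_pos': array([-1.6,  0.3,  1.5,  0. ,  1.3, -0.2]), 'joint_vel': array([ 0., -0.,  0., -0.,  0., -0.]), 'effort': array([ -0. , -40.2, -25.2,   0.1,   0. ,  -0. ]), 'tool_pos': array([ 121.1, -510.8,  229.1]), 'tcp_rot': array([-3.1, -0.4, -0. ]), 'ft_force': array([ 0.4,  0.3, -0.6]), 'torque': array([ 0., -0., -0.]), 'grip_force': 0.0, 'finger_gap': 0.9988967634164845}
```

View pics/scene.png

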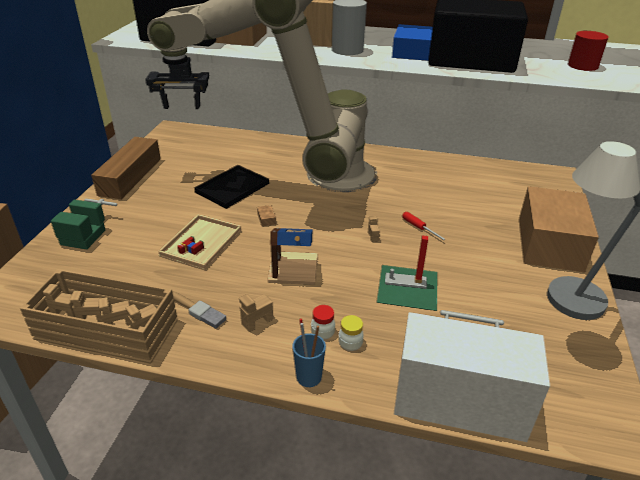

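View pics/side.png

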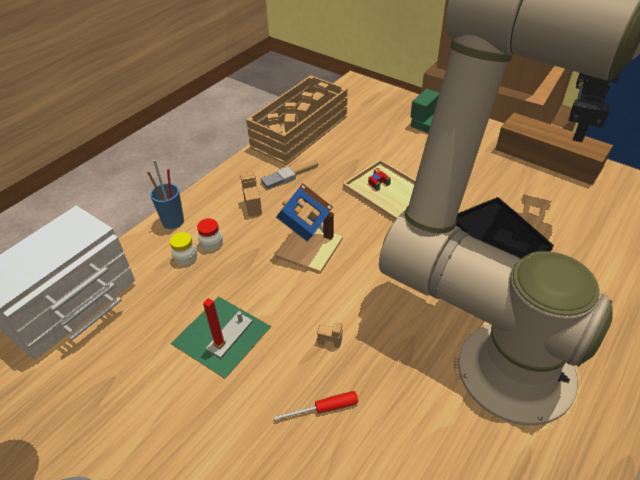

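```bash
python3 - <<'E'
from h import *
np.set_printoptions(precision=3,suppress=True)
a=cv2.imread('pics/side.png');b=cv2.imread('pics/scene.png')
c=lambda m,x,y,w,h:cv2.resize(m[y:y+h,x:x+w],(400,300),interpolation=cv2.INTER_CUBIC)
cv2.imwrite('pics/crop1.png',np.vstack([np.hstack([c(a,165,285,120,90),c(a,260,175,120,90)]),np.hstack([c(b,365,225,120,90),c(b,240,205,120,90)])]))
o=robot.get_obs();p=robot.get_image('wrist');print(p['T_tool_cam'],p['fovy'])
print(R.from_rotvec(o['tcp_rot']).as_matrix())
E
```

```text
[[  -0.001   -0.95    -0.313   82.314]
 [   1.      -0.001   -0.       1.863]
 [   0.      -0.313    0.95  -156.09 ]
 [   0.       0.       0.       1.   ]] 69.26501818655878
[[ 0.973  0.231  0.   ]
 [ 0.231 -0.973  0.   ]
 [ 0.    -0.    -1.   ]]
```

View pics/crop1.png

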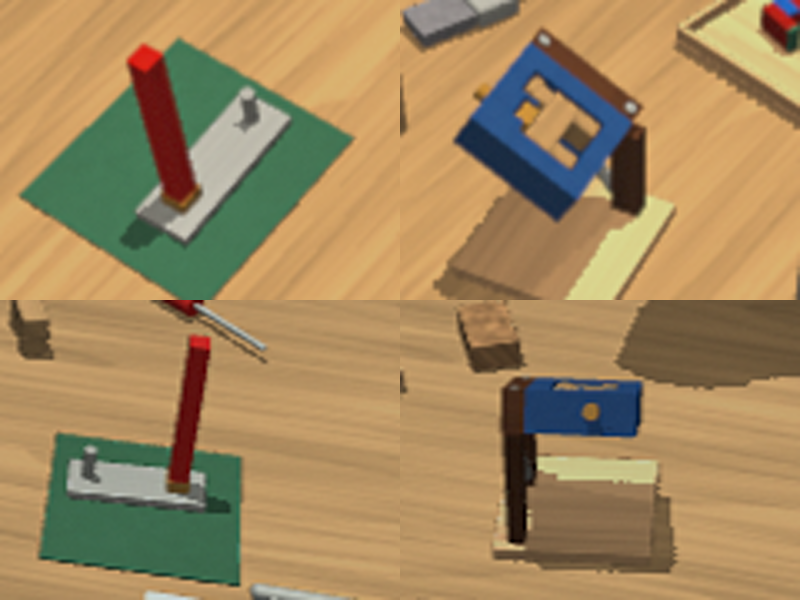

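>>> {"api": "step_arm", "payload": {
  "series": [
    [-1,[0.63,-0.7,-0.09],[0,0,0]],
    [-1,[0.63,-0.7,-0.09],[0,0,0]],
    [-1,[0.63,-0.7,-0.09],[0,0,0]],
    [-1,[0.63,-0.7,-0.09],[0,0,0]],
    [-1,[0.63,-0.7,-0.09],[0,0,0]]
  ]
}}

```text
time_s: 1.85
tool_pos: [211.9, -344.2, 247.3]
tcp_rot: [3.12, 0.364, 0.0]
ft_force: [0.9, -0.7, 0.3]
finger_gap: 1.001
grip_force: 0.0
```

>>> {"api": "step_arm", "payload": {
  "series": [
    [-1,[0.63,-0.7,-0.09],[0,0,0]],
    [-1,[0.63,-0.7,-0.09],[0,0,0]],
    [-1,[0.63,-0.7,-0.09],[0,0,0]],
    [-1,[0.63,-0.7,-0.09],[0,0,0]],
    [-1,[0.63,-0.7,-0.09],[0,0,0]]
  ]
}}

```text
time_s: 2.35
tool_pos: [302.1, -178.9, 265.5]
tcp_rot: [3.12, 0.364, 0.001]
ft_force: [0.5, 0.1, 0.2]
finger_gap: 1.0
grip_force: 0.0
```

>>> {"api": "step_arm", "payload": {
  "series": [
    [-1,[0.63,-0.7,-0.09],[0,0,0]],
    [-1,[0.63,-0.7,-0.09],[0,0,0]],
    [-1,[0.63,-0.7,-0.09],[0,0,0]],
    [-1,[0.63,-0.7,-0.09],[0,0,0]],
    [-1,[0.63,-0.7,-0.09],[0,0,0]]
  ]
}}

```text
time_s: 2.85
tool_pos: [392.5, -13.4, 283.5]
tcp_rot: [3.12, 0.365, 0.001]
ft_force: [-0.3, -0.6, 0.7]
finger_gap: 1.0
grip_force: 0.0
```

>>> {"api": "step_arm", "payload": {
  "series": [
    [-1,[0.63,-0.7,-0.09],[0,0,0]],
    [-1,[0.63,-0.7,-0.09],[0,0,0]],
    [-1,[0.63,-0.7,-0.09],[0,0,0]],
    [-1,[0.63,-0.7,-0.09],[0,0,0]],
    [-1,[0.63,-0.7,-0.09],[0,0,0]]
  ]
}}

```text
time_s: 3.35
tool_pos: [482.8, 151.9, 301.3]
tcp_rot: [3.12, 0.365, 0.0]
ft_force: [0.9, 0.1, 0.1]
finger_gap: 1.002
grip_force: 0.0
```

>>> {"api": "step_arm", "payload": {
  "series": [
    [-1,[0,0,0],[0,0,0]],
    [-1,[0,0,0],[0,0,0]]
  ]
}}

```text
time_s: 3.55
tool_pos: [482.1, 150.5, 300.8]
tcp_rot: [3.12, 0.367, -0.001]
ft_force: [-0.1, -0.5, -0.4]
finger_gap: 1.001
grip_force: 0.0
```

```bash
python3 - <<'E'
from h import *
np.set_printoptions(precision=1,suppress=True)
o=robot.get_obs();p=robot.get_image('wrist');save(p,'w1')
import pickle;pickle.dump((o,{k:v for k,v in p.items()}),open('w1.pkl','wb'))
for q,z in[('open_edge',130),('jig_plate',130),('hole_below',101.4),('horse',118.7),('poker_grip',128),('poker_tip',39),('poker_foot',3),('mat',0)]:
    for r in robot.pinpoint(q,p)[:2]: print(q,np.round(r['centre']),round(r['p'],2),atz(p,r['centre'],z,o))
E
```

```text
open_edge [469. 200.] 0.57 [530.2  19.9 130. ]
jig_plate [513. 200.] 0.77 [539.  -20.6 130. ]
jig_plate [171. 145.] 0.49 [514.5 301.2 130. ]
hole_below [502. 181.] 0.59 [553.6 -19.1 101.4]
horse [508. 192.] 0.84 [544.6 -20.  118.7]
horse [266. 148.] 0.52 [530.7 218.6 118.7]
poker_grip [171. 144.] 0.78 [515.6 302.2 128. ]
poker_grip [563.   7.] 0.67 [697.8   1.2 128. ]
poker_tip [266. 148.] 0.71 [524.1 230.1  39. ]
poker_foot [238. 139.] 0.74 [522.8 271.5   3. ]
mat [232. 132.] 0.61 [530.2 280.5   0. ]
```

View pics/w1.png

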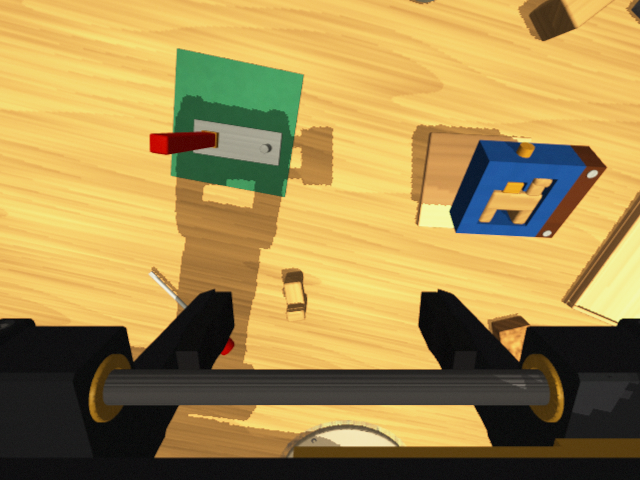

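```bash
cat > fit.py <<'E'
from h import *
from scipy.optimize import minimize
def box(x0,x1,y0,y1,z0,z1): return np.array([[x,y,z] for x in(x0,x1) for y in(y0,y1) for z in(z0,z1)],float)
def hull(p,pts,o,S=4):
    q=np.array([proj(p,X,o) for X in pts]);m=np.zeros((480*S,640*S),np.uint8)
    cv2.fillConvexPoly(m,cv2.convexHull(np.round((q+.5)*S-.5).astype(np.int32)),1);return cv2.resize(m.astype(np.float32),(640,480),interpolation=cv2.INTER_AREA)
def fit(views,model,x0,step):
    # views: (p,obs,mask,weightmask)
    def c(v): return sum((np.abs(hull(p,model(v),o)-m)*w).sum()/(m.sum()+1) for p,o,m,w in views)
    s=np.vstack([x0]+[np.array(x0)+np.eye(len(x0))[i]*step[i] for i in range(len(x0))])
    r=minimize(c,x0,method='Nelder-Mead',options=dict(initial_simplex=s,xatol=.02,fatol=1e-4,maxiter=300));return r.x,r.fun
def jigR(yaw): return R.from_euler('z',yaw).as_matrix()@R.from_euler('y',-30,degrees=True).as_matrix()
def big(m,c):
    m=cv2.morphologyEx(m.astype(np.uint8),cv2.MORPH_CLOSE,np.ones((3,3)));k,_=cv2.findContours(m,cv2.RETR_EXTERNAL,cv2.CHAIN_APPROX_NONE)
    k=[a for a in k if cv2.contourArea(a)>60];k=min(k,key=lambda a:np.linalg.norm(a.reshape(-1,2).mean(0)-c))
    z=np.zeros(m.shape,np.uint8);cv2.drawContours(z,[k],-1,1,-1);return z.astype(np.float32)
E
python3 - <<'E'
from fit import *
import pickle
np.set_printoptions(precision=3,suppress=True)
o,pw=pickle.load(open('w1.pkl','rb'));V={'w':(pw,o)}
for n in('scene','side'): V[n]=(robot.get_image(n),None)
pickle.dump(V,open('V.pkl','wb'))
J,P={},{}
for n,(p,ob) in V.items():
    h=cv2.cvtColor(p['color'],cv2.COLOR_RGB2HSV).astype(int);H,S,Vv=h[...,0],h[...,1],h[...,2]
    one=np.ones((480,640))
    J[n]=(p,ob,big((H>100)&(H<125)&(S>120)&(Vv>30),proj(p,[535,-20,118],ob)),one)
    red=((H<6)|(H>174))&(S>150)&(Vv>50)
    P[n]=(p,ob,big(red,proj(p,[515,303,80],ob)),one)
    print(n,J[n][2].sum(),P[n][2].sum())
jm=lambda v:(box(-45,45,v[3],42,-33,0)@jigR(v[2]).T)+[v[0],v[1],130]
pm=lambda v:box(-8,8,-8,8,8+3,153)@R.from_euler('z',v[2]).as_matrix().T+[v[0],v[1],0]
for s in(['w','scene','side'],['w'],['scene','side']):
    print(s,'jig',*fit([J[k] for k in s],jm,[535,-20,.17,-48],[6,6,.1,4]))
    print(s,'pok',*fit([P[k] for k in s],pm,[515,303,.1],[5,5,.1]))
h=cv2.cvtColor(pw['color'],cv2.COLOR_RGB2HSV).astype(int)
g=(h[...,1]<40)&(h[...,2]>60);g[:100]=0;g[190:]=0;g[:,:185]=0;g[:,300:]=0
ys,xs=np.nonzero(g);r=cv2.minAreaRect(np.c_[xs,ys].astype(np.float32));b=cv2.boxPoints(r);print(r)
print(np.array([atz(pw,c,11,o) for c in b]))
E
```

```text
w 9239.0 1158.0
scene 530.0 267.0
side 1408.0 432.0
['w', 'scene', 'side'] jig [537.383 -23.759   0.172 -39.012] 0.23760327255311828
['w', 'scene', 'side'] pok [516.445 304.56   -0.001] 0.8057225387404005
['w'] jig [537.35  -24.006   0.186 -40.681] 0.043026244588744586
['w'] pok [516.979 301.783   0.252] 0.1027825711820535
['scene', 'side'] jig [536.601 -22.438   0.187 -39.763] 0.17769594575629627
['scene', 'side'] pok [515.535 304.819  -0.049] 0.5414541036158699
((236.01123046875, 141.9259490966797), (89.64353942871094, 32.98714065551758), 8.61564826965332)
[[494.938 326.639  11.   ]
 [534.652 325.072  11.   ]
 [544.237 217.747  11.   ]
 [504.328 216.226  11.   ]]
```

>>> {"api": "step_arm", "payload": {
  "series": [
    [-1,[0.345,-0.706,0],[0,0,0]],
    [-1,[0.345,-0.706,0],[0,0,0]],
    [-1,[0.345,-0.706,0],[0,0,0]],
    [-1,[0.345,-0.706,0],[0,0,0]],
    [-1,[0.345,-0.706,0],[0,0,0]]
  ]
}}

```text
time_s: 4.6
tool_pos: [517.0, 304.9, 301.1]
tcp_rot: [3.12, 0.365, -0.0]
ft_force: [1.1, 0.1, 0.7]
finger_gap: 1.001
grip_force: 0.0
```

>>> {"api": "step_arm", "payload": {
  "series": [
    [-1,[0,0,0.5],[0,0,0.92]],
    [-1,[0,0,0.5],[0,0,0.92]],
    [-1,[0,0,0.2],[0,0,0]],
    [-1,[0,0,0],[0,0,0]]
  ]
}}

```text
time_s: 5.0
tool_pos: [516.6, 303.4, 252.4]
tcp_rot: [3.138, 0.137, -0.003]
ft_force: [-0.8, 0.3, 0.1]
finger_gap: 0.995
grip_force: 0.0
```

```bash
cat > t.py <<'E'
import sys;from h import *
def delta(pos,Rm,o):
    R0=R.from_rotvec(o['tcp_rot']).as_matrix()
    return np.round(R0.T@(np.array(pos)-o['tool_pos'])/40,3),np.round(R.from_matrix(R0.T@Rm).as_rotvec()/.08,2)
def down(yawy): # tool down, y axis at yaw
    y=np.array([np.cos(yawy),np.sin(yawy),0]);z=np.array([0,0,-1.]);return np.c_[np.cross(y,z),y,z]
E
python3 - <<'E'
from fit import *; from t import *
np.set_printoptions(precision=3,suppress=True)
o=robot.get_obs();p=robot.get_image('wrist');save(p,'w2')
h=cv2.cvtColor(p['color'],cv2.COLOR_RGB2HSV).astype(int);H,S,V=h[...,0],h[...,1],h[...,2]
m=big(((H<6)|(H>174))&(S>150)&(V>50),proj(p,[516.5,304,100],o))
pm=lambda v:box(-8,8,-8,8,11,153)@R.from_euler('z',v[2]).as_matrix().T+[v[0],v[1],0]
print(fit([(p,o,m,np.ones((480,640)))],pm,[516.5,304,.087],[4,4,.1]))
for q,z in[('poker_grip',128),('poker_tip',39),('poker_foot',3)]:
    for r in robot.pinpoint(q,p)[:1]: print(q,np.round(r['centre']),round(r['p'],2),atz(p,r['centre'],z,o))
print(o['tool_pos'],delta([516.5,304,120],down(-1.484),o))
E
```

```text
(array([517.159, 302.215,   0.126]), np.float64(0.16457142857142856))
poker_grip [327. 232.] 0.76 [515.352 300.731 128.   ]
poker_tip [394. 207.] 0.81 [522.935 228.208  39.   ]
poker_foot [353. 198.] 0.89 [521.699 269.856   3.   ]
[516.615 303.426 252.358] (array([ 0.004, -0.016,  3.309]), array([0.01, 0.02, 0.01]))
```

View pics/w2.png

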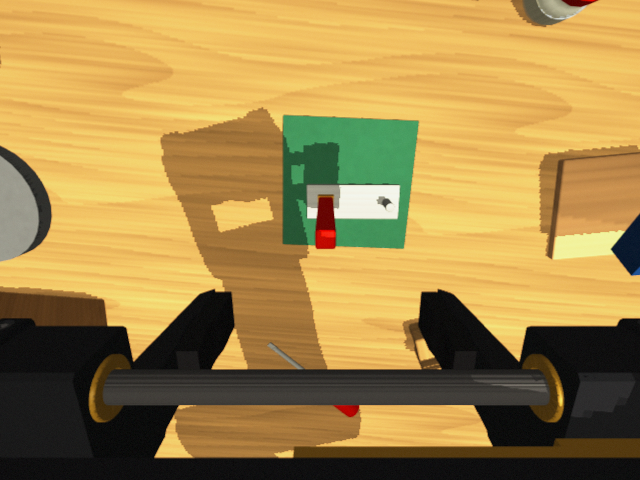

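>>> {"api": "step_arm", "payload": {
  "series": [
    [-1,[0,0,0.8],[0,0,0]],
    [-1,[0,0,0.8],[0,0,0]],
    [-1,[0,0,0.8],[0,0,0]],
    [-1,[0,0,0.8],[0,0,0]],
    [-1,[0,0.01,0.11],[0,0,0]]
  ]
}}

```text
time_s: 5.7
tool_pos: [515.7, 302.6, 118.0]
tcp_rot: [3.137, 0.135, -0.008]
ft_force: [-0.5, -0.4, -0.1]
finger_gap: 1.006
grip_force: 0.0
```

>>> {"api": "step_arm", "payload": {
  "series": [
    [0.4,[0,0,0],[0,0,0]],
    [0.6,[0,0,0],[0,0,0]],
    [0.7,[0,0,0],[0,0,0]],
    [0.8,[0,0,0],[0,0,0]],
    [1,[0,0,0],[0,0,0]]
  ],
  "newtons": 60
}}

```text
time_s: 6.2
tool_pos: [517.1, 303.3, 121.4]
tcp_rot: [-3.138, -0.134, -0.002]
ft_force: [0.8, -0.2, -0.0]
finger_gap: 0.568
grip_force: 0.0
```

>>> {"api": "step_arm", "payload": {
  "series": [
    [1,[0,0,0],[0,0,0]],
    [1,[0,0,0],[0,0,0]],
    [1,[0,0,0],[0,0,0]]
  ]
}}

```text
time_s: 6.5
tool_pos: [516.9, 303.2, 120.7]
tcp_rot: [-3.139, -0.134, -0.0]
ft_force: [0.3, -0.3, 0.4]
finger_gap: 0.297
grip_force: 0.0
```

>>> {"api": "step_arm", "payload": {
  "series": [
    [1,[0,0,0],[0,0,0]],
    [1,[0,0,0],[0,0,0]],
    [1,[0,0,0],[0,0,0]],
    [1,[0,0,0],[0,0,0]],
    [1,[0,0,0],[0,0,0]]
  ]
}}

```text
time_s: 7.0
tool_pos: [516.9, 303.3, 120.6]
tcp_rot: [-3.139, -0.134, 0.0]
ft_force: [0.2, 1.1, -0.9]
finger_gap: 0.176
grip_force: 60.0
```

>>> {"api": "step_arm", "payload": {
  "series": [
    [1,[0,0,-0.1],[0,0,0]],
    [1,[0,0,-0.3],[0,0,0]],
    [1,[0,0,-0.7],[0,0,0]],
    [1,[0,0,-0.7],[0,0,0]],
    [1,[0,0,-0.4],[0,0,0]]
  ]
}}

```text
time_s: 7.5
tool_pos: [517.5, 303.4, 212.1]
tcp_rot: [-3.138, -0.134, -0.006]
ft_force: [-0.8, -0.3, -1.8]
finger_gap: 0.175
grip_force: 60.0
```

```bash
cat >> t.py <<'E'
from scipy.spatial.transform import Rotation as R
def J(x,y,yaw): return np.array([x,y,130.]),R.from_euler('z',yaw).as_matrix()@R.from_euler('y',-30,degrees=True).as_matrix()
G=np.diag([1.,-1,-1])
def ptcp(jig,py,pz,ex=0,gz=117.7):
    c,Rm=jig;return c+Rm@np.array([ex,70+py,pz+gz]),Rm@G
E
python3 - <<'E'
from t import *
np.set_printoptions(precision=3,suppress=True)
o=robot.get_obs();print(o['tool_pos'],o['ft_force'],o['finger_gap'],o['grip_force'])
j=J(537,-22.5,.18);print(ptcp(j,75,-20),delta(*ptcp(j,75,-20),o))
E
```

```text
[517.463 303.367 212.056] [-0.782 -0.321 -1.847] 0.1749067547847109 59.995249304920435
(array([462.98 , 111.412, 214.611]), array([[ 0.852,  0.179,  0.492],
       [ 0.155, -0.984,  0.09 ],
       [ 0.5  ,  0.   , -0.866]])) (array([-1.767,  4.665, -0.074]), array([ 0.3 ,  6.5 , -1.15]))
```

>>> {"api": "step_arm", "payload": {
  "series": [
    [1,[-0.295,0.777,-0.01],[0,0,0]],
    [1,[-0.295,0.777,-0.01],[0,0,0]],
    [1,[-0.295,0.777,-0.01],[0,0,0]],
    [1,[-0.295,0.777,-0.01],[0,0,0]],
    [1,[-0.295,0.777,-0.01],[0,0,0]]
  ]
}}

```text
time_s: 8.0
tool_pos: [470.9, 142.1, 211.7]
tcp_rot: [3.139, 0.135, 0.002]
ft_force: [0.1, -0.2, -1.4]
finger_gap: 0.175
grip_force: 60.0
```

>>> {"api": "step_arm", "payload": {
  "series": [
    [1,[-0.295,0.777,-0.01],[0,0,0]],
    [1,[0,0,0],[0.04,0.93,-0.164]],
    [1,[0,0,0],[0.04,0.93,-0.164]],
    [1,[0,0,0],[0.04,0.93,-0.164]],
    [1,[0,0,0],[0.04,0.93,-0.164]]
  ]
}}

```text
time_s: 8.5
tool_pos: [462.2, 111.3, 212.1]
tcp_rot: [-3.074, -0.214, -0.466]
ft_force: [0.4, 0.4, -2.3]
finger_gap: 0.178
grip_force: 60.0
```

>>> {"api": "step_arm", "payload": {
  "series": [
    [1,[0,0,0],[0.04,0.93,-0.164]],
    [1,[0,0,0],[0.04,0.93,-0.164]],
    [1,[0,0,0],[0.04,0.93,-0.164]],
    [1,[0,0,0],[0,0,0]],
    [1,[0,0,0],[0,0,0]]
  ]
}}

```text
time_s: 9.0
tool_pos: [462.3, 111.3, 211.8]
tcp_rot: [-2.982, -0.268, -0.794]
ft_force: [0.9, 0.1, -2.4]
finger_gap: 0.173
grip_force: 60.0
```

```bash
python3 - <<'E'
from fit import *; from t import *
import pickle
np.set_printoptions(precision=3,suppress=True)
o=robot.get_obs();p=robot.get_image('wrist');save(p,'w3');pickle.dump((o,dict(p)),open('w3.pkl','wb'))
h=cv2.cvtColor(p['color'],cv2.COLOR_RGB2HSV).astype(int);H,S,Vv=h[...,0],h[...,1],h[...,2]
m=big((H>100)&(H<125)&(S>120)&(Vv>30),proj(p,[537,-22,118],o))
jm=lambda v:(box(-45,45,v[3],42,-33,0)@jigR(v[2]).T)+[v[0],v[1],130]
print(m.sum(),fit([(p,o,m,np.ones((480,640)))],jm,[537,-22,.18,-44],[4,4,.05,4]))
j=J(537,-22.5,.18)
for q in('jig_plate','open_edge','horse','poker_tip','poker_foot','poker_grip'):
    for r in robot.pinpoint(q,p)[:1]: print(q,np.round(r['centre']),round(r['p'],2),atz(p,r['centre'],130,o) if q in('jig_plate','open_edge') else '')
Rg=R.from_rotvec(o['tcp_rot']).as_matrix()
f=lambda X:proj(p,o['tool_pos']+Rg@G@(np.array(X)-[0,0,117.7]),o)
print('pred tip',f([0,-70,36]),'foot corners',f([20,-85,8]),f([-20,-85,8]),f([20,22,8]))
print('pred jig',proj(p,j[0],o),'oe',proj(p,j[0]+j[1]@[0,42,0],o))
print(o['tool_pos'],delta(*ptcp(j,75,-20),o))
E
```

```text
14593.0 (array([537.579, -23.669,   0.176, -40.636]), np.float64(0.01632091955598191))
jig_plate [515. 238.] 0.91 [537.614 -23.183 130.   ]
open_edge [458. 238.] 0.63 [529.339  19.642 130.   ]
horse [504. 234.] 0.9 
poker_tip [424. 251.] 0.84 
poker_foot [362. 235.] 0.87 
poker_grip [327. 312.] 0.96 
pred tip [420.282 247.248] foot corners [432.396 211.287] [427.73  259.096] [295.464 211.383]
pred jig [514.142 238.121] oe [458.897 238.208]
[462.34 111.29 211.79] (array([ 0.049, -0.   , -0.053]), array([ 0.03,  0.04, -0.  ]))
```

View pics/w3.png

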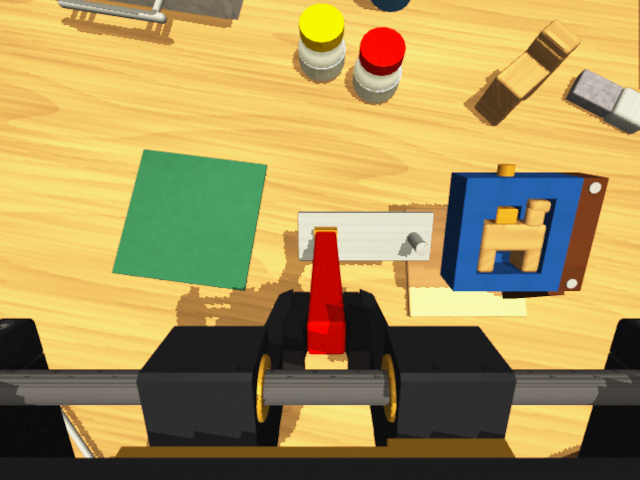

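```bash
python3 - <<'E'
from t import *
np.set_printoptions(precision=3,suppress=True)
o=robot.get_obs();j=J(537.6,-23.3,.177)
for a in((75,-78),(1,-78),(1,-43)): print(delta(*ptcp(j,*a,ex=1),o))
E
```

```text
(array([0.102, 0.021, 1.392]), array([0.01, 0.04, 0.04]))
(array([0.097, 1.871, 1.393]), array([0.01, 0.04, 0.04]))
(array([0.094, 1.872, 0.518]), array([0.01, 0.04, 0.04]))
```

>>> {"api": "step_arm", "payload": {
  "series": [
    [1,[0.05,0.01,0.5],[0,0,0]],
    [1,[0.05,0.01,0.5],[0,0,0.04]],
    [1,[0,0,0.39],[0,0,0]],
    [1,[0,0,0],[0,0,0]]
  ]
}}

```text
time_s: 9.75
tool_pos: [492.9, 116.1, 163.2]
tcp_rot: [-2.982, -0.264, -0.789]
ft_force: [-0.8, 0.1, -1.8]
finger_gap: 0.175
grip_force: 60.0
```

>>> {"api": "step_arm", "payload": {
  "series": [
    [1,[0,0.4,0],[0,0,0]],
    [1,[0,0.4,0],[0,0,0]],
    [1,[0,0.4,0],[0,0,0]],
    [1,[0,0.4,0],[0,0,0]],
    [1,[0,0.25,0],[0,0,0]]
  ]
}}

```text
time_s: 10.25
tool_pos: [506.3, 42.3, 165.9]
tcp_rot: [-2.981, -0.263, -0.797]
ft_force: [0.9, -0.1, -3.1]
finger_gap: 0.176
grip_force: 60.0
```

>>> {"api": "step_arm", "payload": {
  "series": [
    [1,[0,0,0],[0,0,0]],
    [1,[0,0,0],[0,0,0]]
  ]
}}

```text
time_s: 10.45
tool_pos: [506.0, 43.4, 165.4]
tcp_rot: [-2.981, -0.263, -0.796]
ft_force: [0.2, 0.6, -2.7]
finger_gap: 0.172
grip_force: 60.0
```

```bash
python3 - <<'E'
from fit import *; from t import *
import pickle
np.set_printoptions(precision=3,suppress=True)
o=robot.get_obs();j=J(537.6,-23.3,.177)
p=robot.get_image('scene');q=robot.get_image('side');w=robot.get_image('wrist');pickle.dump((o,dict(w)),open('w4.pkl','wb'))
c=lambda m,x,y,w,h:cv2.resize(m[y:y+h,x:x+w,::-1],(400,300),interpolation=cv2.INTER_CUBIC)
cv2.imwrite('pics/c4.png',np.vstack([np.hstack([c(p['color'],250,195,120,90),c(q['color'],230,155,120,90)]),np.hstack([c(w['color'],280,140,200,150),c(w['color'],0,0,640,480)])]))
print(o['tool_pos'],o['ft_force'],delta(*ptcp(j,1,-78,ex=1),o),delta(*ptcp(j,1,-43,ex=1),o))
E
```

```text
[506.01   43.37  165.416] [ 0.15   0.606 -2.691] (array([0.001, 0.005, 0.016]), array([ 0.01,  0.03, -0.01])) (array([-0.   ,  0.006, -0.859]), array([ 0.01,  0.03, -0.01]))
```

View pics/c4.png

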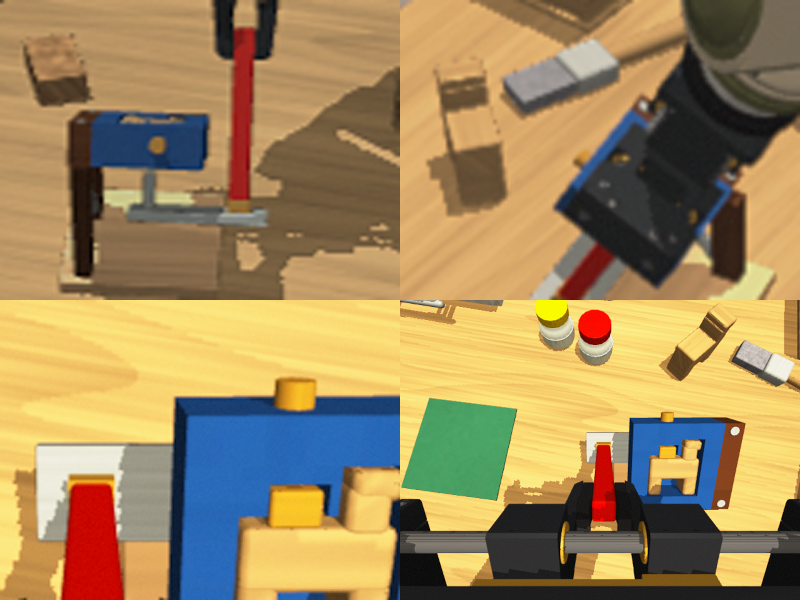

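```bash
python3 - <<'E'
from fit import *; from t import *
import pickle
np.set_printoptions(precision=1,suppress=True)
V=pickle.load(open('V.pkl','rb'));p=V['scene'][0];o,w=pickle.load(open('w4.pkl','rb'))
c,Rm=J(537.6,-23.3,.177)
def pj(X,pp=p,ob=None): return proj(pp,c+Rm@np.array(X,float),ob)
Rg=R.from_rotvec(o['tcp_rot']).as_matrix()
f=lambda X,pp=p,ob=None:proj(pp,o['tool_pos']+Rg@G@(np.array(X,float)-[0,0,117.7]),ob)
for n,v in[('pad',pj([47,0,-14])),('edge UR',pj([45,42,0])),('edge UL',pj([45,-60,0])),('pin mid',f([0,-70,22])),('handle mid',f([0,0,80])),('foot ends',f([0,-85,4])),('',f([0,22,4]))]: print(n,v,'crop',(v-[250,195])/.3)
print('wrist: foot UL corner',(f([20,22,8],w,o)-[280,140])*2,'edge',(pj([45,42,0],w,o)-[280,140])*2,'handle foot top corner L/R',(f([8,8,8],w,o)-[280,140])*2,(f([8,-8,8],w,o)-[280,140])*2)
E
```

```text
pad [292.3 237.8] crop [141.  142.6]
edge UR [309.4 232.8] crop [198.  126.1]
edge UL [268.6 231.1] crop [ 62.  120.2]
pin mid [293.7 251.5] crop [145.7 188.4]
handle mid [321.7 230.4] crop [239. 118.]
foot ends [287.7 258.1] crop [125.6 210.5]
 [329.1 260.1] crop [263.5 216.9]
wrist: foot UL corner [ 30.9 142.8] edge [187.7 116. ] handle foot top corner L/R [ 67.1 172.3] [107.5 172.3]
```

```bash
python3 - <<'E'
from fit import *; from t import *
import pickle
np.set_printoptions(precision=3,suppress=True)
D={k:pickle.load(open(k+'.pkl','rb')) for k in('w1','w3','w4')}
V=pickle.load(open('V.pkl','rb'))
A={}
one=np.ones((480,640))
for k,(o,p) in list(D.items())+[(n,(None,V[n][0])) for n in('scene','side')]:
    h=cv2.cvtColor(p['color'],cv2.COLOR_RGB2HSV).astype(int);H,S,Vv=h[...,0],h[...,1],h[...,2]
    m=big((H>100)&(H<125)&(S>120)&(Vv>30),proj(p,[537,-22,118],o));w=one.copy()
    if k=='scene': w*=.15
    A[k]=(p,o,m,w)
    ys,xs=np.nonzero(m);print(k,m.sum(),xs.min(),xs.max(),ys.min(),ys.max(),p.get('shot'))
jm=lambda v:(box(-45,45,v[4],42,-33,0)@jigR(v[2]).T)+[v[0],v[1],v[3]]
jz=lambda v:(box(-45,45,-43,42,-33,0)@jigR(v[2]).T)+[v[0],v[1],130]
for s in(['w1'],['w3'],['w4'],['scene','side'],['w1','w3','w4']):
    print(s,*fit([A[k] for k in s],jm,[537,-22,.18,130,-43],[4,4,.05,5,4]))
    print(s,*fit([A[k] for k in s],jz,[537,-22,.18],[4,4,.05]))
E
```

```text
w1 9239.0 450 585 141 236 4
w3 14593.0 441 583 173 291 8
w4 19276.0 365 520 189 334 11
scene 530.0 277 311 229 245 5
side 1408.0 278 328 188 239 6
['w1'] [537.117 -23.429   0.18  130.917 -40.428] 0.04417613636363636
['w1'] [537.238 -23.024   0.187] 0.0597267316017316
['w3'] [537.423 -23.346   0.177 130.498 -40.607] 0.01691619843771413
['w3'] [537.377 -22.311   0.186] 0.03360113745374812
['w4'] [542.603 -24.663   0.175 116.328 -47.573] 0.044859158582767025
['w4'] [538.361 -22.424   0.168] 0.10460328370597084
['scene', 'side'] [537.987 -24.102   0.175 131.087 -37.002] 0.06706721419606805
['scene', 'side'] [537.092 -21.876   0.189] 0.11304350713532457
['w1', 'w3', 'w4'] [537.8   -24.152   0.177 128.889 -41.132] 0.14696229185120874
['w1', 'w3', 'w4'] [537.312 -22.754   0.188] 0.20315647713576607
```

```bash
python3 - <<'E'
from h import *
import pickle
np.set_printoptions(precision=1,suppress=True)
for k,cs in(('w3',[(145,150),(267,165),(245,290),(113,272)]),('w4',[(45,157),(187,173),(154,320),(3,300)])):
    o,p=pickle.load(open(k+'.pkl','rb'))
    print(k,p['cx'],p['cy'],p['fovy'],np.array(p['T_tool_cam'])[:3,3],o['time_s'],o['tool_pos'],o['tcp_rot'])
    print(np.array([atz(p,c,3,o) for c in cs]).tolist())
    # pad / rail points of plate unprojected onto the top-face plane
o=robot.get_obs();p=robot.get_image('wrist');save(p,'w5');print(o['time_s'],o['tool_pos'],o['tcp_rot'],robot.get_obs()['tool_pos'])
q=pickle.load(open('w4.pkl','rb'))[1];print(np.abs(q['color'].astype(int)-p['color']).mean())
E
```

```text
w3 325.91973686218466 241.76525003489053 69.26501818655878 [  82.6    1.8 -155.6] 9.0 [462.3 111.3 211.8] [-3.  -0.3 -0.8]
[[606.073562586181, 354.38628221537556, 3.0], [613.2452599277141, 207.11636710545582, 3.0], [465.36608170263986, 200.00907004680386, 3.0], [458.76897383411017, 348.4998834498242, 3.0]]
w4 325.91973686218466 241.76525003489053 69.26501818655878 [  82.6    1.8 -155.6] 10.45 [506.   43.4 165.4] [-3.  -0.3 -0.8]
[[606.7965885831918, 358.0155958269301, 3.0], [615.4619793871499, 207.16734487900322, 3.0], [465.69765702318216, 200.3088629022692, 3.0], [458.503143449103, 348.301129091027, 3.0]]
10.6 [506.   43.8 165.1] [-3.  -0.3 -0.8] [506.   43.8 165. ]
1.3147417534722223
```

```bash
python3 - <<'E'
from fit import *; from t import *
import pickle
np.set_printoptions(precision=1,suppress=True)
c,Rm=J(537.6,-23.3,.177)
for k in('w3','w4'):
    o,p=pickle.load(open(k+'.pkl','rb'))
    h=cv2.cvtColor(p['color'],cv2.COLOR_RGB2HSV).astype(int);H,S,Vv=h[...,0],h[...,1],h[...,2]
    m=big((H>100)&(H<125)&(S>120)&(Vv>30),proj(p,[537,-22,118],o)).astype(np.uint8)
    k1=max(cv2.findContours(m,0,2)[0],key=cv2.contourArea);print(k,cv2.approxPolyDP(cv2.convexHull(k1),4,True).reshape(-1,2).tolist())
    print(np.array([proj(p,c+Rm@np.array([x,y,z]),o) for x in(45,-45) for y in(42,-43) for z in(0,-33)]).tolist())
E
```

```text
w3 [[583, 178], [557, 290], [453, 290], [441, 274], [452, 173], [561, 173]]
[[467.7800996024007, 177.8362466996251], [451.94146508688857, 172.0270153552886], [585.9208802570486, 178.02801301596844], [556.9372061684619, 172.1999989666751], [453.044161384352, 290.9890851069367], [440.1547291118555, 274.27377701955146], [559.0883661808673, 291.11073130692796], [535.4859041449974, 274.38983068329884]]
w4 [[520, 197], [496, 333], [388, 325], [365, 290], [368, 189], [499, 189]]
[[373.86726650803087, 197.98740967377486], [367.27343192845575, 188.19259653898038], [522.9647696228756, 197.78566021797545], [496.01890024699617, 188.02028966639432], [368.0182827069365, 334.5381913183688], [362.8614254843842, 309.2319091195535], [498.42528856084033, 334.334879570652], [477.428084442681, 309.05766701820875]]
```

View pics/w5.png

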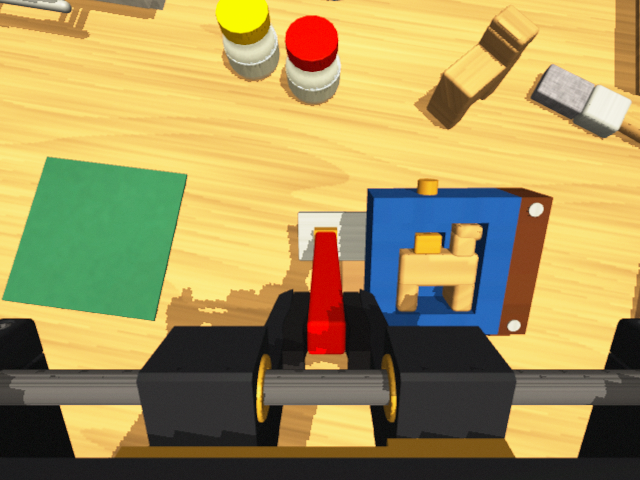

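>>> {"api": "step_arm", "payload": {
  "series": [
    [1,[0,-0.025,0],[0,0,0]],
    [1,[0,0,-0.1],[0,0,0]],
    [1,[0,0,-0.1],[0,0,0]],
    [1,[0,0,-0.1],[0,0,0]],
    [1,[0,0,0],[0,0,0]]
  ]
}}

```text
time_s: 11.15
tool_pos: [500.1, 43.0, 176.0]
tcp_rot: [-2.981, -0.264, -0.797]
ft_force: [0.0, 0.5, -2.1]
finger_gap: 0.176
grip_force: 60.0
```

>>> {"api": "step_arm", "payload": {
  "series": [
    [1,[0,0,-0.05],[0,0,0]],
    [1,[0,0,-0.05],[0,0,0]],
    [1,[0,0,0],[0,0,0]]
  ]
}}

```text
time_s: 11.45
tool_pos: [498.1, 42.8, 179.0]
tcp_rot: [-2.981, -0.264, -0.795]
ft_force: [0.2, -0.6, -1.9]
finger_gap: 0.177
grip_force: 60.0
```

>>> {"api": "step_arm", "payload": {
  "series": [
    [1,[0,0,-0.08],[0,0,0]],
    [1,[0,0,-0.08],[0,0,0]],
    [1,[0,0,-0.08],[0,0,0]],
    [1,[0,0,0],[0,0,0]]
  ]
}}

```text
time_s: 11.85
tool_pos: [493.2, 42.1, 187.4]
tcp_rot: [-2.981, -0.264, -0.795]
ft_force: [0.5, 1.3, -2.8]
finger_gap: 0.173
grip_force: 60.0
```

>>> {"api": "step_arm", "payload": {
  "series": [
    [1,[0,0,-0.08],[0,0,0]],
    [1,[0,0,-0.08],[0,0,0]],
    [1,[0,0,-0.06],[0,0,0]],
    [1,[0,0,0],[0,0,0]],
    [1,[0,0,0],[0,0,0]]
  ]
}}

```text
time_s: 12.35
tool_pos: [489.2, 41.1, 195.1]
tcp_rot: [-2.981, -0.264, -0.796]
ft_force: [0.4, -0.4, -2.1]
finger_gap: 0.175
grip_force: 60.0
```

```bash
python3 - <<'E'
from fit import *; from t import *
np.set_printoptions(precision=3,suppress=True)
o=robot.get_obs();w=robot.get_image('wrist')
cv2.imwrite('pics/c6.png',cv2.resize(w['color'][130:380,260:580,::-1],(640,500)))
j=J(537.6,-23.3,.177);print(o['tool_pos'],o['ft_force'],delta(*ptcp(j,2,-43,ex=1),o))
E
```

```text
[489.163  41.103 195.066] [ 0.365 -0.41  -2.083] (array([-0.002, -0.002, -0.005]), array([ 0.01,  0.02, -0.  ]))
```

View pics/c6.png

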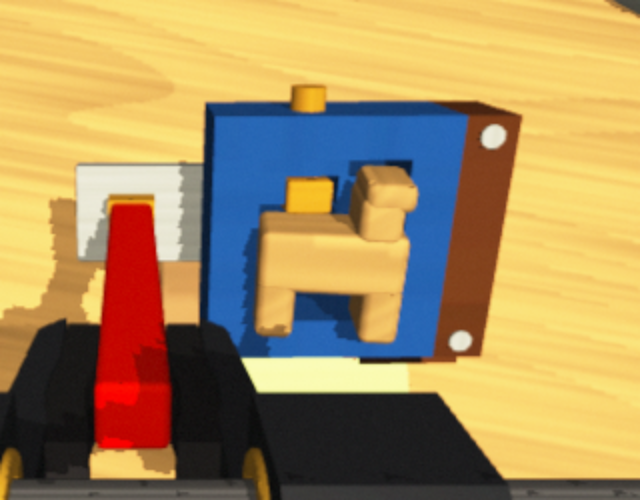

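>>> {"api": "step_arm", "payload": {
  "series": [
    [1,[0,0,0.2],[0,0,0]],
    [1,[0,0,0.25],[0,0,0]],
    [1,[0,0,0.25],[0,0,0]],
    [1,[0,0,0.18],[0,0,0]],
    [1,[0,0,0],[0,0,0]]
  ]
}}

```text
time_s: 12.9
tool_pos: [506.2, 44.5, 162.9]
tcp_rot: [-2.981, -0.264, -0.791]
ft_force: [0.7, -0.3, -2.4]
finger_gap: 0.173
grip_force: 60.0
```

>>> {"api": "step_arm", "payload": {
  "series": [
    [1,[0,-0.3,0],[0,0,0]],
    [1,[0,-0.5,0],[0,0,0]],
    [1,[0,-0.5,0],[0,0,0]],
    [1,[0,-0.6,0],[0,0,0]],
    [1,[0,-0.6,0],[0,0,0]]
  ]
}}

```text
time_s: 13.4
tool_pos: [488.7, 143.5, 164.4]
tcp_rot: [-2.981, -0.263, -0.796]
ft_force: [0.1, -0.8, -1.5]
finger_gap: 0.172
grip_force: 60.0
```

>>> {"api": "step_arm", "payload": {
  "series": [
    [1,[0,0,-0.6],[0,0,0]],
    [1,[0,0,-0.8],[0,0,0]],
    [1,[0,0,0],[0,0,0]]
  ]
}}

```text
time_s: 13.7
tool_pos: [461.7, 138.1, 216.0]
tcp_rot: [-2.979, -0.265, -0.804]
ft_force: [0.7, -0.4, -3.1]
finger_gap: 0.177
grip_force: 60.0
```

>>> {"api": "step_arm", "payload": {
  "series": [
    [1,[0,0,0],[-0.04,-0.93,0.164]],
    [1,[0,0,0],[-0.04,-0.93,0.164]],
    [1,[0,0,0],[-0.04,-0.93,0.164]],
    [1,[0,0,0],[-0.04,-0.93,0.164]],
    [1,[0,0,0],[-0.04,-0.93,0.164]]
  ]
}}

```text
time_s: 14.2
tool_pos: [461.8, 137.8, 211.8]
tcp_rot: [-3.115, -0.169, -0.227]
ft_force: [-0.6, -0.4, -1.8]
finger_gap: 0.178
grip_force: 60.0
```

>>> {"api": "step_arm", "payload": {
  "series": [
    [1,[0,0,0],[-0.04,-0.93,0.164]],
    [1,[0,0,0],[-0.04,-0.93,0.164]],
    [1,[0,0,0],[0,0,0]],
    [1,[0,0,0],[0,0,0]]
  ]
}}

```text
time_s: 14.6
tool_pos: [461.6, 137.9, 211.8]
tcp_rot: [-3.137, -0.13, -0.001]
ft_force: [-0.0, -0.3, -2.6]
finger_gap: 0.176
grip_force: 60.0
```

```bash
python3 - <<'E'
from fit import *; from t import *
np.set_printoptions(precision=3,suppress=True)
o=robot.get_obs();print(o['tool_pos'],o['ft_force'],o['finger_gap'],delta([516.9,303.3,160],down(-1.4854),o))
E
```

```text
[461.604 137.875 211.763] [-0.017 -0.323 -2.552] 0.17647930060720135 (array([ 1.72 , -4.004,  1.303]), array([-0.03, -0.01, -0.03]))
```

>>> {"api": "step_arm", "payload": {
  "series": [
    [1,[0.3,-0.7,0],[0,0,0]],
    [1,[0.3,-0.7,0],[0,0,0]],
    [1,[0.3,-0.7,0],[0,0,0]],
    [1,[0.3,-0.7,0.3],[0,0,0]],
    [1,[0.3,-0.7,0.4],[-0.03,-0.01,-0.03]]
  ]
}}

```text
time_s: 15.1
tool_pos: [510.0, 283.7, 185.1]
tcp_rot: [-3.138, -0.135, -0.004]
ft_force: [0.1, 0.3, -1.9]
finger_gap: 0.178
grip_force: 60.0
```

>>> {"api": "step_arm", "payload": {
  "series": [
    [1,[0.22,-0.504,0.6],[0,0,0]],
    [1,[0,0,0.4],[0,0,0]],
    [1,[0,0,0.3],[0,0,0]],
    [1,[0,0,0.1],[0,0,0]],
    [1,[0,0,0],[0,0,0]]
  ]
}}

```text
time_s: 15.6
tool_pos: [516.5, 302.7, 129.0]
tcp_rot: [3.138, 0.133, -0.001]
ft_force: [0.7, -0.5, -1.9]
finger_gap: 0.177
grip_force: 60.0
```

```bash
python3 - <<'E'
from fit import *; from t import *
np.set_printoptions(precision=3,suppress=True)
o=robot.get_obs();w=robot.get_image('wrist')
Rg=R.from_rotvec(o['tcp_rot']).as_matrix()
f=lambda X:proj(w,o['tool_pos']+Rg@G@(np.array(X,float)-[0,0,117.7]),o)
h=cv2.cvtColor(w['color'],cv2.COLOR_RGB2HSV).astype(int)
g=((h[...,1]<40)&(h[...,2]>60)).astype(np.uint8);g[:180]=0;g[290:]=0;g[:,:280]=0;g[:,450:]=0
ys,xs=np.nonzero(g);print(cv2.boxPoints(cv2.minAreaRect(np.c_[xs,ys].astype(np.float32))).tolist())
print([f([a,b,8]).round(1).tolist() for a in(20,-20) for b in(22,-85)])
print(o['tool_pos'],o['ft_force'],o['finger_gap'],delta([516.9,303.3,120.7],down(-1.4854),o))
E
```

```text
[[298.0, 211.0], [433.0, 211.0], [433.0, 259.0], [298.0, 259.0]]
[[295.7, 211.3], [432.4, 211.2], [297.1, 259.0], [427.8, 258.9]]
[516.544 302.748 129.046] [ 0.705 -0.491 -1.878] 0.1767386360149157 (array([ 0.01 , -0.013,  0.209]), array([ 0.01,  0.01, -0.01]))
```

>>> {"api": "step_arm", "payload": {
  "series": [
    [1,[0.01,-0.01,0.1],[0,0,0]],
    [1,[0,0,0.07],[0,0,0]],
    [1,[0,0,0.03],[0,0,0]],
    [1,[0,0,0],[0,0,0]],
    [1,[0,0,0],[0,0,0]]
  ]
}}

```text
time_s: 16.15
tool_pos: [517.0, 303.6, 121.1]
tcp_rot: [3.138, 0.134, -0.001]
ft_force: [-1.0, 0.3, -1.7]
finger_gap: 0.174
grip_force: 60.0
```

>>> {"api": "step_arm", "payload": {
  "series": [
    [1,[0,0,0.012],[0,0,0]],
    [1,[0,0,0.006],[0,0,0]],
    [1,[0,0,0],[0,0,0]]
  ]
}}

```text
time_s: 16.45
tool_pos: [517.0, 303.7, 120.5]
tcp_rot: [3.138, 0.134, -0.001]
ft_force: [-0.5, 0.6, -0.3]
finger_gap: 0.175
grip_force: 60.0
```

>>> {"api": "step_arm", "payload": {
  "series": [
    [0.5,[0,0,0],[0,0,0]],
    [0.3,[0,0,0],[0,0,0]],
    [0,[0,0,0],[0,0,0]],
    [-0.5,[0,0,0],[0,0,0]],
    [-0.5,[0,0,0],[0,0,0]]
  ]
}}

```text
time_s: 16.95
tool_pos: [516.9, 303.5, 120.2]
tcp_rot: [3.138, 0.134, -0.001]
ft_force: [-0.1, -0.5, 0.5]
finger_gap: 0.591
grip_force: 0.0
```

>>> {"api": "step_arm", "payload": {
  "series": [
    [-0.5,[0,0,0],[0,0,0]],
    [-0.5,[0,0,0],[0,0,0]],
    [-0.5,[0,0,-0.4],[0,0,0]],
    [-0.5,[0,0,-0.8],[0,0,0]],
    [-0.5,[0,0,-0.9],[0,0,0]]
  ]
}}

```text
time_s: 17.45
tool_pos: [516.5, 303.5, 204.6]
tcp_rot: [3.137, 0.134, -0.005]
ft_force: [0.1, 0.7, -0.5]
finger_gap: 0.752
grip_force: 0.0
```

>>> {"api": "step_arm", "payload": {
  "series": [
    [-0.5,[0,0,-0.9],[0,0,0]],
    [-0.5,[0,0,-0.5],[0,0,0]],
    [-0.5,[0,0,0],[0,0,0]]
  ]
}}

```text
time_s: 17.75
tool_pos: [517.8, 304.0, 263.1]
tcp_rot: [-3.138, -0.134, -0.007]
ft_force: [0.8, 0.6, -0.6]
finger_gap: 0.751
grip_force: 0.0
```

```bash
cat >> t.py <<'E'
def htcp(jig,z,x=0,y=0): # TCP at jig height z above the top face over hole axis
    c,Rm=jig;return c+Rm@np.array([x,y,z]),Rm@G
E
python3 - <<'E'
from fit import *; from t import *
np.set_printoptions(precision=3,suppress=True)
o=robot.get_obs();p=robot.get_image('wrist')
h=cv2.cvtColor(p['color'],cv2.COLOR_RGB2HSV).astype(int);H,S,V=h[...,0],h[...,1],h[...,2]
m=big(((H<6)|(H>174))&(S>150)&(V>50),proj(p,[516.5,304,100],o))
pm=lambda v:box(-8,8,-8,8,11,153)@R.from_euler('z',v[2]).as_matrix().T+[v[0],v[1],0]
print(fit([(p,o,m,np.ones((480,640)))],pm,[516.5,304,.087],[4,4,.1]))
for r in robot.pinpoint('poker_tip',p)[:1]: print(r['p'],atz(p,r['centre'],39,o))
j=J(537.6,-23.3,.177)
print(o['tool_pos'],o['finger_gap'],htcp(j,110)[0],delta(*htcp(j,110),o))
E
```

```text
(array([517.092, 302.53 ,   0.092]), np.float64(0.16521739130434782))
0.93 [523.885 230.521  39.   ]
[517.819 304.022 263.085] 0.7510294140735837 [483.459 -32.984 225.263] (array([-1.578,  8.322,  0.934]), array([ 0.3 ,  6.48, -1.12]))
```

>>> {"api": "step_arm", "payload": {
  "series": [
    [-0.5,[-0.158,0.832,0],[0,0,0]],
    [-0.5,[-0.158,0.832,0],[0,0,0]],
    [-0.5,[-0.158,0.832,0],[0,0,0]],
    [-0.5,[-0.158,0.832,0],[0,0,0]],
    [-0.5,[-0.158,0.832,0],[0,0,0]]
  ]
}}

```text
time_s: 18.35
tool_pos: [498.7, 133.9, 258.5]
tcp_rot: [3.138, 0.134, -0.006]
ft_force: [-0.4, 0.1, 0.3]
finger_gap: 0.75
grip_force: 0.0
```

>>> {"api": "step_arm", "payload": {
  "series": [
    [-0.5,[-0.158,0.832,0],[0,0,0]],
    [-0.5,[-0.158,0.832,0],[0,0,0]],
    [-0.5,[-0.158,0.832,0],[0,0,0]],
    [-0.5,[-0.158,0.832,0],[0,0,0]],
    [-0.5,[-0.158,0.832,0],[0,0,0]]
  ]
}}

```text
time_s: 18.85
tool_pos: [481.4, -34.4, 258.7]
tcp_rot: [-3.138, -0.134, 0.006]
ft_force: [0.3, -0.7, 0.4]
finger_gap: 0.75
grip_force: 0.0
```

>>> {"api": "step_arm", "payload": {
  "series": [
    [-0.5,[0,0,0],[0.043,0.926,-0.16]],
    [-0.5,[0,0,0],[0.043,0.926,-0.16]],
    [-0.5,[0,0,0],[0.043,0.926,-0.16]],
    [-0.5,[0,0,0],[0.043,0.926,-0.16]],
    [-0.5,[0,0,0],[0.043,0.926,-0.16]]
  ]
}}

```text
time_s: 19.35
tool_pos: [481.7, -33.1, 258.8]
tcp_rot: [-3.047, -0.229, -0.57]
ft_force: [0.2, -0.7, 1.1]
finger_gap: 0.748
grip_force: 0.0
```

>>> {"api": "step_arm", "payload": {
  "series": [
    [-0.5,[0,0,0],[0.043,0.926,-0.16]],
    [-0.5,[0,0,0],[0.043,0.926,-0.16]],
    [-0.5,[0,0,0],[0,0,0]],
    [-0.5,[0,0,0],[0,0,0]]
  ]
}}

```text
time_s: 19.75
tool_pos: [482.0, -33.4, 259.7]
tcp_rot: [-2.983, -0.263, -0.786]
ft_force: [-0.6, -0.5, -0.2]
finger_gap: 0.749
grip_force: 0.0
```

```bash
python3 - <<'E'
from fit import *; from t import *
np.set_printoptions(precision=3,suppress=True)
o=robot.get_obs();p=robot.get_image('wrist');save(p,'w7');j=J(537.6,-23.3,.177)
Rm=j[1]
print('horse outline at top z=17:',[proj(p,j[0]+Rm@np.array([x,y,17.]),o).round(0).tolist() for x,y in((11,24),(11,-24),(29,-7),(29,-24),(-29,24),(-29,-24))])
for q in('horse','jig_plate'):
    for r in robot.pinpoint(q,p)[:1]: print(q,r['p'],np.round(r['centre']))
print(proj(p,j[0]+Rm@[0,0,5.],o),proj(p,j[0],o))
print(o['tool_pos'],o['finger_gap'],delta(*htcp(j,110),o),delta(*htcp(j,13),o))
E
```

```text
horse outline at top z=17: [[295.0, 235.0], [352.0, 235.0], [332.0, 214.0], [353.0, 214.0], [297.0, 279.0], [351.0, 279.0]]
horse 0.89 [320. 245.]
jig_plate 0.6 [323. 242.]
[323.799 243.006] [323.831 241.195]
[482.011 -33.369 259.687] 0.7494039944035508 (array([-0.391, -0.003,  0.767]), array([-0.  ,  0.11, -0.02])) (array([-0.37 , -0.003,  3.192]), array([-0.  ,  0.11, -0.02]))
```

View pics/w7.png

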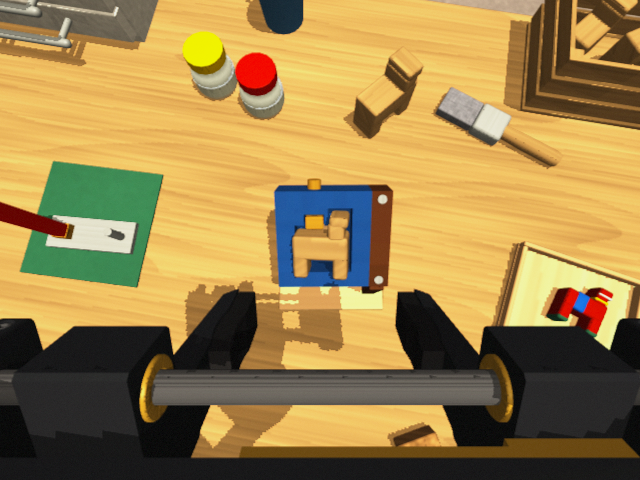

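>>> {"api": "step_arm", "payload": {
  "series": [
    [-0.5,[-0.37,0,0.4],[0,0,0]],
    [-0.5,[0,0,0.6],[0,0.11,-0.02]],
    [-0.5,[0,0,0.7],[0,0,0]],
    [-0.5,[0,0,0.6],[0,0,0]],
    [-0.5,[0,0,0.4],[0,0,0]]
  ]
}}

```text
time_s: 20.4
tool_pos: [523.3, -25.5, 157.9]
tcp_rot: [-2.978, -0.267, -0.8]
ft_force: [0.2, 0.4, 0.8]
finger_gap: 0.752
grip_force: 0.0
```

>>> {"api": "step_arm", "payload": {
  "series": [
    [-0.5,[0,0,0],[0,0,0]],
    [-0.5,[0,0,0],[0,0,0]]
  ]
}}

```text
time_s: 20.6
tool_pos: [523.0, -25.9, 159.9]
tcp_rot: [-2.978, -0.268, -0.802]
ft_force: [-1.0, 0.1, 0.3]
finger_gap: 0.754
grip_force: 0.0
```

```bash
python3 - <<'E'
from t import *
np.set_printoptions(precision=3,suppress=True)
o=robot.get_obs();j=J(537.6,-23.3,.177);print(o['ft_force'],delta(*htcp(j,13),o))
E
```

```text
[-0.952  0.1    0.281] (array([-0.053, -0.   ,  0.508]), array([-0.  , -0.03,  0.03]))
```

>>> {"api": "step_arm", "payload": {
  "series": [
    [-0.5,[-0.05,0,0.25],[0,0,0]],
    [-0.5,[0,0,0.18],[0,0,0]],
    [-0.5,[0,0,0.06],[0,0,0]],
    [-0.5,[0,0,0],[0,0,0]]
  ]
}}

```text
time_s: 21.0
tool_pos: [530.9, -24.6, 141.5]
tcp_rot: [-2.978, -0.267, -0.803]
ft_force: [0.1, -0.4, -0.1]
finger_gap: 0.752
grip_force: 0.0
```

>>> {"api": "step_arm", "payload": {
  "series": [
    [0,[0,0,0],[0,0,0]],
    [0.2,[0,0,0],[0,0,0]],
    [0.4,[0,0,0],[0,0,0]],
    [0.4,[0,0,0],[0,0,0]],
    [0.4,[0,0,0],[0,0,0]]
  ],
  "newtons": 30
}}

```text
time_s: 21.5
tool_pos: [530.9, -24.7, 141.8]
tcp_rot: [-2.979, -0.267, -0.804]
ft_force: [-0.0, 0.0, -0.1]
finger_gap: 0.317
grip_force: 0.0
```

>>> {"api": "step_arm", "payload": {
  "series": [
    [0.6,[0,0,0],[0,0,0]],
    [0.6,[0,0,0],[0,0,0]],
    [0.6,[0,0,0],[0,0,0]]
  ]
}}

```text
time_s: 21.8
tool_pos: [530.9, -24.7, 141.7]
tcp_rot: [-2.978, -0.267, -0.803]
ft_force: [-0.1, 0.7, -0.3]
finger_gap: 0.206
grip_force: 0.0
```

```bash
python3 - <<'E'
from t import *
np.set_printoptions(precision=3,suppress=True)
o=robot.get_obs();j=J(537.6,-23.3,.177);print(o['ft_force'],o['finger_gap'],o['grip_force'],delta(*htcp(j,13),o))
E
```

```text
[-0.096  0.742 -0.254] 0.20567223482732486 0.0 (array([ 0.002, -0.004,  0.015]), array([ 0.01, -0.04,  0.02]))
```

```bash
python3 - <<'E'
from fit import *; from t import *
import pickle
np.set_printoptions(precision=1,suppress=True)
o=robot.get_obs();j=J(537.6,-23.3,.177);I={n:robot.get_image(n) for n in('wrist','scene','side')}
pickle.dump((o,{n:dict(p) for n,p in I.items()}),open('w8.pkl','wb'))
for n,p in I.items():
    save(p,'x8'+n);ob=o if n=='wrist' else None
    print(n,'pred top17',proj(p,j[0]+j[1]@[0,0,5.],ob),'flush',proj(p,j[0]+j[1]@[0,0,-13.],ob))
    for r in robot.pinpoint('horse',p)[:4]: print('  ',round(r['p'],2),np.round(r['centre']))
    for r in robot.cut_out('horse',p)[:3]:
        ys,xs=np.nonzero(r['region']);print('  cut',round(r['p'],2),np.round(r['centre']),len(xs),xs.min(),xs.max(),ys.min(),ys.max())
p=I['wrist']
print('corners',[proj(p,j[0]+j[1]@np.array([x,y,0.]),o).round(0).tolist() for x in(45,-45) for y in(42,-44)])
# w7 horse mask widths
im=cv2.imread('pics/w7.png');h=cv2.cvtColor(im,cv2.COLOR_BGR2HSV).astype(int)
m=(h[...,0]>8)&(h[...,0]<22)&(h[...,1]<170)&(h[...,2]>110)
for y in range(205,285,4): 
    xs=np.nonzero(m[y,280:368])[0]+280; print(y,(xs.min(),xs.max(),len(xs)) if len(xs) else None)
E
```

```text
wrist pred top17 [322.2 293.1] flush [322.5 278.9]
   0.73 [318. 294.]
  cut 0.57 [329. 283.] 4780 266 365 238 355
scene pred top17 [294.1 228.3] flush [293.9 235.2]
   0.56 [295. 226.]
  cut 0.64 [296. 226.] 160 286 305 222 231
  cut 0.47 [413. 276.] 751 385 427 236 287
side pred top17 [307.1 208.9] flush [303.9 212.8]
   0.6 [309. 208.]
  cut 0.64 [307. 219.] 89 298 312 212 224
corners [[237.0, 207.0], [411.0, 207.0], [250.0, 360.0], [399.0, 360.0]]
205 None
209 None
213 (np.int64(331), np.int64(348), 18)
217 (np.int64(323), np.int64(348), 20)
221 (np.int64(323), np.int64(348), 21)
225 (np.int64(305), np.int64(347), 22)
229 (np.int64(298), np.int64(344), 30)
233 (np.int64(295), np.int64(348), 52)
237 (np.int64(293), np.int64(348), 56)
241 (np.int64(292), np.int64(347), 56)
245 (np.int64(292), np.int64(347), 56)
249 (np.int64(293), np.int64(347), 55)
253 (np.int64(293), np.int64(347), 55)
257 (np.int64(293), np.int64(347), 55)
261 (np.int64(293), np.int64(347), 30)
265 (np.int64(293), np.int64(347), 30)
269 (np.int64(294), np.int64(347), 30)
273 (np.int64(294), np.int64(346), 28)
277 (np.int64(302), np.int64(346), 17)
281 None
```

```bash
python3 - <<'E'
from fit import *
import pickle
o,I=pickle.load(open('w8.pkl','rb'))
def asc(p,x0,x1,y0,y1,s,t):
    h=cv2.cvtColor(p['color'],cv2.COLOR_RGB2HSV).astype(int)
    for y in range(y0,y1,t):
        L=''
        for x in range(x0,x1,s):
            H,S,V=h[y,x];L+='#' if V<45 else 'b' if 95<H<130 and S>90 else 'O' if 15<=H<26 and S>190 else 'w' if 8<H<26 and V>140 else '.' if 5<H<26 else 'r' if (H<6 or H>174) and S>120 else '-'
        print(y,L)
asc(I['wrist'],200,460,190,400,4,8)
Rg=R.from_rotvec(o['tcp_rot']).as_matrix()
print([proj(I['wrist'],o['tool_pos']+Rg@np.array(X,float),o).round(0).tolist() for X in((0,-9,11),(0,9,11),(9,9,11),(9,9,-8))],robot.tip_reach)
print('scene');asc(I['scene'],262,330,205,260,1,2)
E
```

```text
190 wwwwwwwwwwwwwwwwwwwwwwwwOOOOOOwwwwwwwwwwwwwwwwwwwwwwwwwwwwwwwwwww
198 wwwwwwwwwwwwbbbbbbbbbbbbOOOOOObbbbbbbbbbbbbbbbbbbb........wwwwwww
206 wwwwwwwwwwbbbbbbbbbbbbbbbbbbbbbbbbbbbbbbbbbbbbbbbbbb.........wwww
214 wwwwwwwwwwbbbbbbbbbbbbbbbbbbbbbbbbbbbbbbbbbbbbbbbbbb...--w..wwwww
222 wwwwwwwwwwbbbbbbbbbbbbbbbbbbbbbbbbbbbbbbbbbbbbbbbbb-..----..wwwww
230 wwwwwwwwwwbbbbbbbbbbbbbbbbbbbbbbbbbbbbbbbbbbbbbbbbb-........wwwww
238 wwwwwwwwwwbbbbbbbbbbbbbbbbbbbbbbbbb--bbbbbbbbbbbbbb.........wwwww
246 wwwwwwwwwwbbbbbbbbbbbbb.ww..OOObbbwwwwwwwwbbbbbbbbb.........wwwww
254 wwwwwwwwww-bbbbbbbbbbbbOOOOOOOObb.wwwwwwwwbbbbbbbbb........wwwwww
262 wwwwwwwwwwwbbbbbbbbbbbbOOOOOOOOb-wwwwwwwwwbbbbbbbbb........wwwwww
270 wwwwwwwwwwwbbbbbbbb-wwwwwwwwwww..wwwwwwwwbbbbbbbbbb........wwwwww
278 wwwwwwwwwwwbbbbbbb.wwwwwwwwwwwww.wwwwwwww.bbbbbbbb-........wwwwww
286 wwwwwwwwwwwbbbbbbwwwwwwwwwwwwwwwwwwwwwwww.bbbbbbbb-........wwwwww
294 wwwwwwwwwwwbbbbbbww.#######wwwwwwwwww#######bbbbbb........wwwwwww
302 wwwwwwwwwww-bbbbb..########wwwwwwwww.########bbbbb........wwwwwww
310 wwwwwwwwwwwwbbbbbb#########wwwwwwwwww#########
[... 2209 characters left out ...]
bbbbbbbbbbbbbbbbbbbbbbbbb..................
243 wwwwwwww.......bbbbbbbbbbbbbbbbbbbbbbbbbbbbbbbbbb...................
245 wwwwwwwww.....####.wwwww...----.-bb--bbbbbbbbbbbb...................
247 wwwwwwwww.########.wwwwwwwwwwwwwwwwwwwwwwwww........................
249 wwwwwwwww.########.wwwwwwwwwwwwwwwwwwwwwwwwwww......................
251 wwwwwwwww.########..ww.wwwwwwwwwwwwwwwwwwwwwww......................
253 wwwwwwwww.######.#..wwwwwwwwwwwwwwwwwwwwwwwwwwwwwwwwwww.............
255 wwwwwwwww.######-##.wwwwwwwww------wwwwwwwwwwwwwwwwwwww.............
257 wwwwwwwww.######-...wwwwwwwww-----wwwwwwwwwwwwwwwwwwwww.............
259 wwwwwwwww.########.wwwwwwwwwwwwwwwwwwwwwwwwwwwwwwwwwww..............
```

```bash
python3 - <<'E'
from fit import *; from t import *
import pickle
np.set_printoptions(precision=1,suppress=True)
o,I=pickle.load(open('w8.pkl','rb'));j=J(537.6,-23.3,.177)
Rg=R.from_rotvec(o['tcp_rot']).as_matrix()
for n in('scene','side'):
    p=I[n];print(n,'tip',[proj(p,o['tool_pos']+Rg@np.array(X,float)).round(1).tolist() for X in((9,-9,11),(9,-26,11),(9,9,11),(9,26,11))])
    for z in(-1,10,17,25): print(z,[proj(p,j[0]+j[1]@np.array([x,y,z])).round(1).tolist() for x,y in((11,24),(11,0),(29,-7),(29,-24))])
o2=robot.get_obs();print(o2['tool_pos'],o2['joint_pos'],robot.tip_reach)
E
```

```text
scene tip [[297.2, 229.7], [303.9, 230.0], [290.2, 229.4], [283.6, 229.1]]
-1 [[303.1, 231.4], [293.7, 231.0], [290.3, 231.7], [283.6, 231.4]]
10 [[303.2, 227.2], [293.8, 226.8], [290.5, 227.3], [283.7, 227.1]]
17 [[303.3, 224.4], [293.9, 224.0], [290.6, 224.6], [283.8, 224.3]]
25 [[303.4, 221.3], [294.0, 220.9], [290.7, 221.4], [283.9, 221.1]]
side tip [[301.7, 209.4], [298.1, 214.0], [305.4, 204.5], [308.9, 200.0]]
-1 [[297.1, 213.7], [302.2, 207.2], [297.4, 200.4], [300.9, 195.9]]
10 [[299.1, 211.3], [304.2, 204.7], [299.3, 197.9], [302.9, 193.4]]
17 [[300.4, 209.7], [305.4, 203.2], [300.6, 196.3], [304.1, 191.8]]
25 [[301.8, 207.9], [306.9, 201.3], [302.0, 194.4], [305.6, 189.9]]
[530.9 -24.7 141.7] [-0.4  0.2  2.   0.6  0.6  0.6] 11.0
```

```bash
python3 - <<'E'
from fit import *; from t import *
import pickle
np.set_printoptions(precision=1,suppress=True)
o,I=pickle.load(open('w8.pkl','rb'));j=J(537.6,-23.3,.177);p=I['wrist']
Rg=R.from_rotvec(o['tcp_rot']).as_matrix()
for z in(-1,10,17,20): print(z,[proj(p,j[0]+j[1]@np.array([x,y,z]),o).round(0).tolist() for x,y in((11,24),(11,-24),(29,-7),(29,-24),(0,24),(0,-24))])
g=cv2.cvtColor(p['color'],cv2.COLOR_RGB2GRAY).astype(int)
for y in range(280,322,3): print(y,' '.join('%3d'%v for v in g[y,256:392:4]))
h=cv2.cvtColor(p['color'],cv2.COLOR_RGB2HSV).astype(int)
for y in(272,276,280,284,288): print(y,[int(x) for x in np.nonzero(np.diff(((h[y,230:420,0]>95)&(h[y,230:420,1]>90)).astype(int)))[0]+230])
for zt in(11,4,-3,-10): print(zt,[proj(p,o['tool_pos']+Rg@np.array(X,float),o).round(0).tolist() for X in((9,-9,zt),(9,9,zt),(9,26,zt))])
E
```

```text
-1 [[277.0, 269.0], [368.0, 269.0], [336.0, 237.0], [369.0, 237.0], [278.0, 288.0], [367.0, 288.0]]
10 [[274.0, 278.0], [370.0, 278.0], [336.0, 244.0], [372.0, 244.0], [275.0, 298.0], [369.0, 298.0]]
17 [[272.0, 284.0], [372.0, 284.0], [337.0, 248.0], [373.0, 248.0], [273.0, 304.0], [371.0, 304.0]]
20 [[271.0, 286.0], [373.0, 286.0], [337.0, 250.0], [374.0, 250.0], [272.0, 307.0], [372.0, 307.0]]
280  91  88  91  73 120 141 140 140 143 141 143 144 141 145 144 144 146 143  90 166 193 194 196 198 197 174 149  84  29  90  90  89  89  90
283  93  90  89  63 151 150 147 144 142 141 143 141 140 140 139 139 138 139  83 163 192 193 195 198 198 171 142  79  33  90  91  89  91  90
286  90  89  89 143 206 203 198 194 191 187 183 185 185 181 175 169 161 158 121 164 192 193 197 199 196 165 133  76  34  93  91  89  91  89
289  88  91  93 154 204 202 171 158 130 204 205 214 219 218 218 218 217 216 213 156 192 194 198 196 192 172 102  48  34  92  90  90  91  92
292  90  89  90 140 195 140 104  29  30  41  39  63  61 211 212 213 215 214 216 218 205 180 177  51  33  45  48  28  30  67  89  92  91  89

[... 892 characters left out ...]
 21 176 202 167 132 129 128 128 129 129  97  16  19  19  17  20  17  19  19  21  28  88
316  51  51  50  28  28  26  31  22  24  23  25  23  16 175 202 131 130 134 130 135 132 132 100   8  20  16  14  15  15  21  19  24  20  87
319  51  52  35  28  27  25  28  23  20  23  21  23  13 171 199 129 130 130 130 131 131 131  98  15  12  17  17  17  16  20  21  18  20  44
272 [241, 274, 363, 400]
276 [242, 272, 365, 399]
280 [242, 269, 364, 399]
284 [242, 267, 364, 399]
288 [243, 266, 364, 399]
11 [[305.0, 276.0], [340.0, 276.0], [372.0, 276.0]]
4 [[304.0, 281.0], [340.0, 281.0], [374.0, 281.0]]
-3 [[304.0, 287.0], [341.0, 287.0], [376.0, 287.0]]
-10 [[303.0, 294.0], [341.0, 294.0], [378.0, 294.0]]
```

>>> {"api": "step_arm", "payload": {
  "series": [
    [-0.5,[0,0,0],[0,0,0]],
    [-0.5,[0,0,0],[0,0,0]],
    [-0.5,[0,0,0],[0,0,0]],
    [-0.5,[0,0,0],[0,0,0]],
    [-0.5,[0,0,0],[0,0,0]]
  ]
}}

```text
time_s: 22.75
tool_pos: [530.9, -24.7, 141.7]
tcp_rot: [-2.978, -0.267, -0.803]
ft_force: [0.1, -0.8, -0.4]
finger_gap: 0.626
grip_force: 0.0
```

>>> {"api": "step_arm", "payload": {
  "series": [
    [-0.5,[0,0,0],[0,0,0]],
    [-0.5,[0,0,0.05],[0,0,0]],
    [-0.5,[0,0,0],[0,0,0]]
  ]
}}

```text
time_s: 23.05
tool_pos: [531.8, -24.4, 139.8]
tcp_rot: [-2.978, -0.267, -0.803]
ft_force: [0.1, -0.2, 0.2]
finger_gap: 0.75
grip_force: 0.0
```

```bash
python3 - <<'E'
from fit import *; from t import *
np.set_printoptions(precision=2,suppress=True)
j=J(537.6,-23.3,.177)
o=robot.get_obs();Rg=R.from_rotvec(o['tcp_rot']).as_matrix();p=robot.get_image('wrist');s=robot.get_image('side');sc=robot.get_image('scene')
print(o['ft_force'],o['finger_gap'],delta(*htcp(j,13),o))
g=cv2.cvtColor(p['color'],cv2.COLOR_RGB2HSV)[...,2].astype(int)
for y in range(270,330,4): print(y,''.join('#' if v<45 else '.' for v in g[y,190:460:3]))
for zt in(11,0,-7,-15): print(zt,[proj(p,o['tool_pos']+Rg@np.array([x,y,zt],float),o).round(0).tolist() for x,y in((9,-33),(9,33),(9,50),(0,-33))])
h=cv2.cvtColor(sc['color'],cv2.COLOR_RGB2HSV).astype(int)
for y in range(200,236,2): print(y,''.join('#' if h[y,x,2]<45 else 'b' if 95<h[y,x,0]<130 and h[y,x,1]>90 else '.' for x in range(255,335)))
print([proj(sc,o['tool_pos']+Rg@np.array([9,y,zt],float)).round(0).tolist() for y in(-33,33) for zt in(11,-7)])
E
```

```text
[ 0.12 -0.16  0.2 ] 0.7497348139797715 (array([ 0.01, -0.  , -0.04]), array([ 0.  , -0.03,  0.02]))
270 ..........................................................................................
274 ..........................................................................................
278 ..........................................................................................
282 ..........................................................................................
286 ..........................................................................................
290 ...........................................................................#..............
294 ............##########................................................##########..........
298 ...........###########................................................###########.........
302 ..........############...............................................#############........
306 ........##############...............................................##############.......
310 .......###############........................
[... 1591 characters left out ...]
..............####......................
222 .....................................................####.......................
224 ................................................................................
226 ................................................................................
228 ................................................................................
230 ........................bbbbbbb....................bbbbbb.......................
232 ......................bbbbbbbbbbbbbbbbbbbbbbbbbbbbbbbbbbb.......................
234 .......................bbbbbbbbbbbbbbbbbbbbbbbbbbbbbbbbbb.......................
[[307.0, 231.0], [307.0, 224.0], [281.0, 230.0], [281.0, 223.0]]
```

>>> {"api": "step_arm", "payload": {
  "series": [
    [-0.5,[0.01,0,0.12],[0,0,0]],
    [-0.5,[0,0,0.1],[0,0,0]],
    [-0.5,[0,0,0.06],[0,0,0]],
    [-0.5,[0,0,0],[0,0,0]]
  ]
}}

```text
time_s: 23.6
tool_pos: [537.7, -23.3, 130.0]
tcp_rot: [-2.978, -0.267, -0.802]
ft_force: [-0.4, -0.2, 0.5]
finger_gap: 0.746
grip_force: 0.0
```

>>> {"api": "step_arm", "payload": {
  "series": [
    [-0.5,[0,0,0.04],[0,0,0]],
    [-0.5,[0,0,0.04],[0,0,0]],
    [-0.5,[0,0,0],[0,0,0]]
  ]
}}

```text
time_s: 23.9
tool_pos: [539.3, -23.1, 127.6]
tcp_rot: [-2.978, -0.267, -0.803]
ft_force: [-0.3, -0.3, 0.3]
finger_gap: 0.75
grip_force: 0.0
```

```bash
python3 - <<'E'
from fit import *; from t import *
np.set_printoptions(precision=2,suppress=True)
j=J(537.6,-23.3,.177)
o=robot.get_obs();Rg=R.from_rotvec(o['tcp_rot']).as_matrix();p=robot.get_image('wrist');sc=robot.get_image('scene')
print(o['ft_force'],o['finger_gap'],delta(*htcp(j,0),o))
h=cv2.cvtColor(sc['color'],cv2.COLOR_RGB2HSV).astype(int)
for y in range(212,240,1): print(y,''.join('#' if h[y,x,2]<45 else 'b' if 95<h[y,x,0]<130 and h[y,x,1]>90 else '.' for x in range(255,335)))
E
```

```text
[-0.25 -0.29  0.28] 0.7498434707000451 (array([-0.01, -0.  , -0.07]), array([ 0.  , -0.04,  0.02]))
212 .....................######...........................######....................
213 .....................######...........................######....................
214 .....................######...........................#####.....................
215 ......................#####...........................#####.....................
216 .....................######...........................#####.....................
217 .....................######...........................#####.....................
218 .....................######...........................#####.....................
219 .....................######...........................####......................
220 .....................######...........................#####.....................
221 .....................######...........................####......................
222 .....................######...........................####......................
223 ......................#####...........................####...
[... 679 characters left out ...]
....................
232 ......................bbbbbbbbbbbbbbbbbbbbbbbbbbbbbbbbbbb.......................
233 .......................bbbbbbbbbbbbbbbbbbbbbbbbbbbbbbbbbb.......................
234 .......................bbbbbbbbbbbbbbbbbbbbbbbbbbbbbbbbbb.......................
235 .......................bbbbbbbbbbbbbbbbbbbbbbbbbbbbbbbbbb.......................
236 .......................bbbbbbbbbbbbbbbbb.....bbbbbbbbbbbb.......................
237 ......................bbbbbbbbbbbbbbbbbb.....bbbbbbbbbbbb.......................
238 ......................bbbbbbbbbbbbbbbbb......bbbbbbbbbbbb.......................
239 ......................bbbbbbbbbbbbbbbbb......bbbbbbbbbbbb.......................
```

>>> {"api": "step_arm", "payload": {
  "series": [
    [0,[0,0,0],[0,0,0]],
    [0,[0,0,0],[0,0,0]],
    [0.2,[0,0,0],[0,0,0]],
    [0.3,[0,0,0],[0,0,0]],
    [0.5,[0,0,0],[0,0,0]]
  ],
  "newtons": 30
}}

```text
time_s: 24.5
tool_pos: [539.1, -21.8, 127.9]
tcp_rot: [-2.976, -0.267, -0.802]
ft_force: [-0.4, 9.7, 2.9]
finger_gap: 0.537
grip_force: 30.0
```

>>> {"api": "step_arm", "payload": {
  "series": [
    [0.6,[0,0,0],[0,0,0]],
    [0.6,[0,0,0],[0,0,0]]
  ]
}}

```text
time_s: 24.7
tool_pos: [539.1, -21.8, 127.9]
tcp_rot: [-2.976, -0.267, -0.802]
ft_force: [0.1, 8.7, 3.5]
finger_gap: 0.539
grip_force: 30.0
```

>>> {"api": "step_arm", "payload": {
  "series": [
    [0.6,[0,-0.04,0],[0,0,0]],
    [0.6,[0,0,0],[0,0,0]]
  ],
  "newtons": 40
}}

```text
time_s: 24.9
tool_pos: [539.1, -21.6, 127.9]
tcp_rot: [-2.979, -0.267, -0.804]
ft_force: [-0.0, 1.7, 1.4]
finger_gap: 0.538
grip_force: 40.0
```

>>> {"api": "step_arm", "payload": {
  "series": [
    [0.6,[0,0,-0.05],[0,0,0]],
    [0.6,[0,0,-0.1],[0,0,0]],
    [0.6,[0,0,-0.1],[0,0,0]],
    [0.6,[0,0,-0.1],[0,0,0]],
    [0.6,[0,0,0],[0,0,0]]
  ]
}}

```text
time_s: 25.4
tool_pos: [532.0, -23.0, 140.5]
tcp_rot: [-2.979, -0.267, -0.804]
ft_force: [-0.6, -0.5, 0.4]
finger_gap: 0.538
grip_force: 40.0
```

>>> {"api": "step_arm", "payload": {
  "series": [
    [0.6,[0,0,-0.3],[0,0,0]],
    [0.6,[0,0,-0.5],[0,0,0]],
    [0.6,[0,0,-0.6],[0,0,0]],
    [0.6,[0,0,-0.6],[0,0,0]],
    [0.6,[0,0,0],[0,0,0]]
  ]
}}

```text
time_s: 25.9
tool_pos: [492.5, -30.5, 212.0]
tcp_rot: [-2.98, -0.267, -0.81]
ft_force: [-0.1, -0.2, -0.3]
finger_gap: 0.539
grip_force: 40.0
```

>>> {"api": "step_arm", "payload": {
  "series": [
    [0.6,[0,0,0],[0,-0.935,0]],
    [0.6,[0,0,0],[0,-0.935,0]],
    [0.6,[0,0,0],[0,-0.935,0]],
    [0.6,[0,0,0],[0,-0.935,0]],
    [0.6,[0,0,0],[0,-0.935,0]]
  ]
}}

```text
time_s: 26.4
tool_pos: [492.5, -29.8, 208.5]
tcp_rot: [-3.109, -0.278, -0.232]
ft_force: [0.0, -0.0, 0.1]
finger_gap: 0.537
grip_force: 40.0
```

>>> {"api": "step_arm", "payload": {
  "series": [
    [0.6,[0,0,0],[0,-0.935,0]],
    [0.6,[0,0,0],[0,-0.935,0]],
    [0.6,[-0.22,0.935,-0.16],[0,0,0]],
    [0.6,[-0.22,0.935,-0.16],[0,0,0]],
    [0.6,[-0.22,0.935,-0.16],[0,0,0]]
  ]
}}

```text
time_s: 26.9
tool_pos: [486.2, -146.0, 227.7]
tcp_rot: [3.129, 0.281, 0.004]
ft_force: [0.0, 0.3, -0.5]
finger_gap: 0.54
grip_force: 40.0
```

>>> {"api": "step_arm", "payload": {
  "series": [
    [0.6,[-0.22,0.935,-0.16],[0,0,0]],
    [0.6,[-0.22,0.935,-0.16],[0,0,0]],
    [0.6,[-0.22,0.935,-0.16],[0,0,0]],
    [0.6,[0,0,0],[0,0,0]],
    [0.6,[0,0,0],[0,0,0]]
  ]
}}

```text
time_s: 27.4
tool_pos: [480.1, -260.2, 246.6]
tcp_rot: [-3.129, -0.278, -0.004]
ft_force: [0.5, -0.1, 0.2]
finger_gap: 0.538
grip_force: 40.0
```

```bash
python3 - <<'E'
from fit import *; from t import *
import pickle
np.set_printoptions(precision=2,suppress=True)
o=robot.get_obs();Rg=R.from_rotvec(o['tcp_rot']).as_matrix();I={n:robot.get_image(n) for n in('wrist','scene','side')}
pickle.dump((o,{n:dict(p) for n,p in I.items()}),open('w9.pkl','wb'))
print(o['tool_pos'],o['tcp_rot'],o['finger_gap'],o['ft_force'])
for q in('tray','red_horse','horse'):
  for n,p in I.items():
    ob=o if n=='wrist' else None
    for r in robot.pinpoint(q,p)[:2]: print(q,n,round(r['p'],2),np.round(r['centre']),atz(p,r['centre'],0 if q=='tray' else 18,ob))
p=I['wrist']
for q in('tray','red_horse','horse'):
    for r in robot.cut_out(q,p)[:2]:
        m=r['region'].astype(np.uint8);k=max(cv2.findContours(m,0,2)[0],key=cv2.contourArea);H=cv2.convexHull(k)
        print(q,round(r['p'],2),m.sum(),cv2.approxPolyDP(H,6,True).reshape(-1,2).tolist())
E
```

```text
[ 480.07 -260.23  246.63] [-3.13 -0.28 -0.  ] 0.5382280726678318 [ 0.45 -0.1   0.18]
tray wrist 0.75 [342. 408.] [ 186.33 -337.5     0.  ]
tray scene 0.98 [231. 187.] [ 182.98 -339.1     0.  ]
tray scene 0.91 [202. 243.] [ 493.16 -311.05    0.  ]
tray side 0.93 [391. 192.] [ 487.95 -320.87    0.  ]
tray side 0.91 [498. 239.] [ 182.52 -323.72   -0.  ]
red_horse wrist 0.57 [393. 165.] [ 536.35 -325.58   18.  ]
red_horse scene 0.84 [185. 250.] [ 552.35 -333.88   18.  ]
red_horse side 0.65 [379. 178.] [ 533.55 -334.35   18.  ]
horse wrist 0.67 [326. 309.] [ 350.34 -284.77   18.  ]
horse wrist 0.59 [37. 90.] [545.42  49.18  18.  ]
horse scene 0.54 [213. 166.] [  94.52 -437.71   18.  ]
tray 0.73 6495 [[415, 407], [381, 445], [258, 440], [284, 405]]
tray 0.68 20315 [[346, 89], [475, 140], [403, 290], [377, 290], [286, 260]]
horse 0.62 9027 [[373, 248], [380, 265], [374, 368], [279, 368], [273, 302], [281, 281], [347, 247]]
```

```bash
python3 - <<'E'
from fit import *; from t import *
import pickle
np.set_printoptions(precision=1,suppress=True)
o,I=pickle.load(open('w9.pkl','rb'));p=I['wrist']
C=np.array([atz(p,c,20,o) for c in((346,89),(475,140),(403,290),(286,260))]);print(C,[np.linalg.norm(C[i]-C[i-1]) for i in range(4)])
# tray fit: mask by hull with z 0..20
from cell import robot
m=None
for r in robot.cut_out('tray',robot.get_image('wrist')):
    if abs(r['centre'][1]-190)<50: m=r['region'].astype(np.float32)
w=np.ones((480,640));w[278:]=0
mh=np.zeros((480,640),np.uint8);ys,xs=np.nonzero(m);cv2.fillConvexPoly(mh,cv2.convexHull(np.c_[xs,ys].astype(np.int32)),1)
tm=lambda v:box(-100,100,-75,75,0,20)@R.from_euler('z',v[2]).as_matrix().T+[v[0],v[1],0]
import math
c=C.mean(0);d=C[0]-C[3];y0=math.atan2(d[1],d[0])
v,e=fit([(p,o,mh.astype(np.float32),w)],tm,[490,-320,y0],[8,8,.08]);print(v,e)
# red blob in the picture
h=cv2.cvtColor(p['color'],cv2.COLOR_RGB2HSV).astype(int);rd=(((h[...,0]<6)|(h[...,0]>174)|((h[...,0]>95)&(h[...,0]<130)))&(h[...,1]>140)&(h[...,2]>50)&(mh>0))
ys,xs=np.nonzero(rd);q=np.array([atz(p,(x,y),24,o) for x,y in zip(xs,ys)]);print(q.mean(0));L=(q-[v[0],v[1],0])@R.from_euler('z',v[2]).as_matrix();print('in tray frame',L.min(0),L.max(0))
# held horse: predicted outline at tool z
Rg=R.from_rotvec(o['tcp_rot']).as_matrix()
for zt in(-20,4): print(zt,[proj(p,o['tool_pos']+Rg@np.array([x,y,zt]),o).round(0).tolist() for x,y in((29,7),(29,24),(11,-24),(-29,-24),(-29,24))])
E
```

```text
[[ 601.7 -260.9   20. ]
 [ 576.9 -404.8   20. ]
 [ 393.5 -372.5   20. ]
 [ 407.1 -227.1   20. ]] [np.float64(197.4587367558597), np.float64(146.05539265198266), np.float64(186.31131480724616), np.float64(146.02810780828872)]
[ 492.  -315.5   -0.2] 0.011760321338357697
[ 534.5 -328.9   24. ]
in tray frame [ 17.4 -33.2  24. ] [72.  23.6 24. ]
-20 [[338.0, 261.0], [379.0, 261.0], [267.0, 299.0], [272.0, 375.0], [373.0, 375.0]]
4 [[337.0, 243.0], [372.0, 243.0], [275.0, 277.0], [278.0, 345.0], [367.0, 345.0]]
```

```bash
python3 - <<'E'
from t import *
np.set_printoptions(precision=3,suppress=True)
o=robot.get_obs();print(delta([445,-307,60],down(-1.571-.18),o))
E
```

```text
(array([-1.09 ,  0.993,  4.686]), array([ 0.01, -0.04,  4.48]))
```

>>> {"api": "step_arm", "payload": {
  "series": [
    [0.6,[-0.36,0.33,0.2],[0,0,0]],
    [0.6,[-0.36,0.33,0.2],[0,0,0]],
    [0.6,[-0.37,0.33,0.2],[0,0,0]],
    [0.6,[0,0,0.4],[0,0,0.9]],
    [0.6,[0,0,0.5],[0,0,0.9]]
  ]
}}

```text
time_s: 28.75
tool_pos: [444.4, -307.5, 187.4]
tcp_rot: [3.139, 0.048, 0.007]
ft_force: [0.9, -0.4, -0.1]
finger_gap: 0.533
grip_force: 40.0
```

>>> {"api": "step_arm", "payload": {
  "series": [
    [0.6,[0,0,0.7],[0,0,0.9]],
    [0.6,[0,0,0.7],[0,0,0.9]],
    [0.6,[0,0,0.7],[0,-0.04,0.88]],
    [0.6,[0,0,0.6],[0,0,0]],
    [0.6,[0,0,0.4],[0,0,0]]
  ]
}}

```text
time_s: 29.25
tool_pos: [444.4, -306.5, 61.8]
tcp_rot: [-3.128, 0.283, 0.002]
ft_force: [0.3, 0.3, -0.3]
finger_gap: 0.534
grip_force: 40.0
```

>>> {"api": "step_arm", "payload": {
  "series": [
    [0.6,[0,0,0],[0,0,0]],
    [0.6,[0,0,0],[0,0,0]]
  ]
}}

```text
time_s: 29.45
tool_pos: [445.1, -307.1, 64.0]
tcp_rot: [3.128, -0.282, 0.001]
ft_force: [-0.0, 0.7, -0.5]
finger_gap: 0.536
grip_force: 40.0
```

```bash
python3 - <<'E'
from fit import *; from t import *
np.set_printoptions(precision=3,suppress=True)
o=robot.get_obs();print(o['tool_pos'],o['finger_gap'],o['ft_force'],delta([445,-307,12],down(-1.571-.18),o))
s=robot.get_image('side')
h=cv2.cvtColor(s['color'],cv2.COLOR_RGB2HSV).astype(int)
for q in('horse','red_horse'):
  for r in robot.pinpoint(q,s)[:3]: print(q,round(r['p'],2),np.round(r['centre']))
print('pred horse',proj(s,o['tool_pos']+np.array([0,0,8])),'red',proj(s,[534,-329,18]))
E
```

```text
[ 445.05  -307.093   63.991] 0.5355289902726774 [-0.039  0.716 -0.472] (array([-0.002, -0.003,  1.3  ]), array([ 0.01, -0.01,  0.  ]))
red_horse 0.39 [378. 177.]
pred horse [404.287 179.799] red [378.192 178.964]
```

>>> {"api": "step_arm", "payload": {
  "series": [
    [0.6,[0,0,0.4],[0,0,0]],
    [0.6,[0,0,0.4],[0,0,0]],
    [0.6,[0,0,0.3],[0,0,0]],
    [0.6,[0,0,0.12],[0,0,0]],
    [0.6,[0,0,0],[0,0,0]]
  ]
}}

```text
time_s: 30.1
tool_pos: [444.8, -306.8, 14.5]
tcp_rot: [-3.129, 0.282, 0.0]
ft_force: [0.1, -0.4, -1.2]
finger_gap: 0.538
grip_force: 40.0
```

>>> {"api": "step_arm", "payload": {
  "series": [
    [0.6,[0,0,0.05],[0,0,0]],
    [0.6,[0,0,0],[0,0,0]]
  ]
}}

```text
time_s: 30.3
tool_pos: [445.2, -307.3, 13.3]
tcp_rot: [3.128, -0.282, 0.002]
ft_force: [-0.0, -0.3, 0.8]
finger_gap: 0.543
grip_force: 40.0
```

>>> {"api": "step_arm", "payload": {
  "series": [
    [0.6,[0,0,0.03],[0,0,0]],
    [0.6,[0,0,0],[0,0,0]]
  ]
}}

```text
time_s: 30.5
tool_pos: [445.6, -307.4, 12.6]
tcp_rot: [3.127, -0.282, 0.003]
ft_force: [0.6, 0.4, 6.8]
finger_gap: 0.537
grip_force: 40.0
```

>>> {"api": "step_arm", "payload": {
  "series": [
    [0.1,[0,0,-0.005],[0,0,0]],
    [-0.1,[0,0,0],[0,0,0]],
    [-0.3,[0,0,0],[0,0,0]],
    [-0.4,[0,0,0],[0,0,0]],
    [-0.4,[0,0,0],[0,0,0]]
  ],
  "newtons": 20
}}

```text
time_s: 31.0
tool_pos: [444.7, -306.7, 11.5]
tcp_rot: [-3.129, 0.283, 0.0]
ft_force: [-0.3, -0.6, -0.9]
finger_gap: 0.699
grip_force: 0.0
```

>>> {"api": "step_arm", "payload": {
  "series": [
    [-0.4,[0,0,0],[0,0,0]],
    [-0.4,[0,0,-0.2],[0,0,0]],
    [-0.4,[0,0,-0.6],[0,0,0]],
    [-0.4,[0,0,-0.9],[0,0,0]],
    [-0.4,[0,0,-0.9],[0,0,0]]
  ]
}}

```text
time_s: 31.5
tool_pos: [444.6, -306.6, 117.3]
tcp_rot: [-3.129, 0.282, 0.0]
ft_force: [-0.0, 0.3, 0.8]
finger_gap: 0.699
grip_force: 0.0
```

>>> {"api": "step_arm", "payload": {
  "series": [
    [-0.4,[-0.3,0,-0.9],[0,0,0]],
    [-0.4,[-0.6,0,-0.9],[0,0,0]],
    [-0.4,[-0.3,0,-0.5],[0,0,0]],
    [-0.4,[0,0,0],[0,0,0]],
    [-0.4,[0,0,0],[0,0,0]]
  ]
}}

```text
time_s: 32.0
tool_pos: [397.7, -298.2, 207.5]
tcp_rot: [3.129, -0.283, 0.001]
ft_force: [0.6, -0.1, -0.4]
finger_gap: 0.7
grip_force: 0.0
```

```bash
python3 - <<'E'
from fit import *; from t import *
np.set_printoptions(precision=1,suppress=True)
o=robot.get_obs();p=robot.get_image('wrist');sc=robot.get_image('scene');s=robot.get_image('side')
print(o['tool_pos'],o['finger_gap'],o['ft_force'])
for q in('horse','red_horse'):
    for n,I,ob in(('w',p,o),('scene',sc,None),('side',s,None)):
        for r in robot.pinpoint(q,I)[:3]: print(q,n,round(r['p'],2),np.round(r['centre']),atz(I,r['centre'],18,ob))
for r in robot.cut_out('horse',p)[:2]:
    ys,xs=np.nonzero(r['region']);L=np.array([atz(p,(x,y),30,o) for x,y in zip(xs,ys)])-[492,-315.5,0];L=L@R.from_euler('z',-.18).as_matrix();print(round(r['p'],2),len(xs),L.min(0),L.max(0))
print('top outline',[proj(p,np.array([445,-307,0])+R.from_euler('z',-.18).as_matrix()@np.array([x,y,30.]),o).round(0).tolist() for x,y in((29,-7),(29,-24),(11,24),(-29,24),(-29,-24))])
h=cv2.cvtColor(p['color'],cv2.COLOR_RGB2HSV).astype(int);print(xs.min(),xs.max(),ys.min(),ys.max())
for q,I,ob in(('poker_grip',sc,None),('poker_grip',s,None)):
    for r in robot.pinpoint(q,I)[:1]: print(q,np.round(r['centre']),atz(I,r['centre'],128,ob))
E
```

```text
[ 397.7 -298.2  207.5] 0.7004106359316742 [ 0.6 -0.1 -0.4]
horse w 0.61 [323. 164.] [ 446.3 -305.4   18. ]
horse scene 0.82 [213. 226.] [ 430.1 -301.5   18. ]
horse scene 0.47 [407. 286.] [554.  279.1  18. ]
red_horse w 0.62 [330.  54.] [ 539.4 -328.8   18. ]
red_horse scene 0.67 [187. 247.] [ 540.9 -334.6   18. ]
0.9 2149 [-78.3 -25.4  30. ] [-18.9  22.6  30. ]
top outline [[332.0, 134.0], [351.0, 134.0], [299.0, 154.0], [300.0, 197.0], [349.0, 196.0]]
301 351 134 198
poker_grip [209. 310.] [516.  305.4 128. ]
```

```bash
python3 -c "
from cell import robot
print(robot.job_done())"
```

```text
the job is handed in; nothing more can be done
None
```

I poked the horse up through the access hole, stood the push-out tool back upright on its mat, laid the horse flat in the empty half of the plywood tray beside the red one, and handed the job in at about 32 s.

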